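# Load a battery cell and its fuse into the test cradle

## Robot

A 6-joint arm with a two-finger parallel gripper is mounted at the origin on the work surface. World frame = base frame: x ahead of the robot, y to its left, z up, the work surface at z = 0. Lengths are in mm, angles in rad, forces in N, time in s.
With the tool pointing down it reaches from about 275 to 750 mm from the base axis. Payload 10.2 kg.
Tool frame: the origin (TCP) lies midway between the tips of the shut fingers; the grasp point (between the pads) lies grip_depth behind it (grip_depth is the distance from the TCP to the grasp point, in mm); z points along the fingers, y is the line along which they close (so a half turn about z gives the same grasp; the last joint's range is limited). The gripper opens to 85 mm and grips with 20 to 120 N. Pads are 22 mm wide; open, the fingers measure 114 mm over their backs; the gripper's body (76 mm by 85 mm) begins 54 mm behind the grasp point. The pads swing forward as they close: fully open they stand 13 mm farther back than shut.
Start: joints at [-0.223, 0.313, 1.498, -0, 1.331, -0.223], TCP at [525.006, -0.013, 199.894] pointing down, gripper open.
Joint ranges: [-2.94, 2.94], [-0.97, 2.17], [0.19, 2.56], [-1.23, 4.37], [0.02, 3.11], [-2.88, 2.88]. Speed limits (rad/s): [2.39, 2.39, 3.01, 3.14, 3.14, 3.14].

## Interface

Orientations are given as a unit quaternion [w, x, y, z].
In Python, from rig import * gives the robot as it stands.
- The arm moves only by the tool servo_tool, never from a script. Its argument "commands" is a list of rows, each a list of 3 entries, a list of its own where there are three numbers: the gripper command: -1 is fully open, 1 is shut, values between are in proportion, then the shift along the tool's x, y, z in m, then the turn, a rotation vector about the tool's x, y, z in units of 6 degrees (1.0 is 6 degrees). In form: [[grip, [dx, dy, dz], [ax, ay, az]], ...]. A call has 1 to 10 rows; each row shifts and turns the commanded pose from where the row before left it, along the tool's axes as they then stand; what a row does not reach is not made up. A row lasts 1/12 s, in which the tool goes at most 41.7 mm and 7.16 degrees, less where a joint would pass 70% of its speed; a pose out of reach is approached as far as the arm can. A call is refused whole if a number of a shift passes 0.0417 or a number of a turn 1, either way. A call with a gripper value outside its range is refused whole. The fingers move at their own pace and stop on an object; "squeeze" is the grip in N (left out, the last holds). Time passes only in rows, so rows that do not move let the fingers close. It gives the time, the measured TCP pose, the force, the opening and the grip force at its end, in the units of the state.
- sense(): the state, without advancing time (a new reading comes with each control period).
- capture(name): name is "scene" or "side" or "wrist"; returns a dict with "pixels" (480x640x3 uint8, red, green, blue), "z_map" (480x640 float32, mm along the optical axis (not along the pixel's ray), 0 where there is no reading), "fx", "fy", "cx", "cy" (pixels), "rvec" (rotation vector, rad) and "tvec" (3), from world to camera coordinates, as OpenCV has them; the wrist camera has in their place "T_tool_cam" (4x4, takes a point from camera to tool coordinates, whose origin is the TCP and whose axes are the flange's). Camera axes: x right, y down, z forward; pixel columns grow to the right and rows downward; lengths in mm; the calibration is good to about 2 mm. The wrist camera is an equidistant fisheye: a pixel r from the principal point sees the ray r / f radians off the axis. A picture is of the moment at which its call begins: read the wrist's pose just before it.
- finish_job(): hands the job in; it is judged then, once.
The state is a dict: "time_s": time; "joints": joint angles; "dq": joint speeds; "tau": joint torques, N m; "eef_pos": TCP position; "ee_rot": TCP orientation; "force": force on the tool from outside, world axes, zero at the start; "wrist_torque": the same for the moment, N m; "grip_width": opening from 0.0 (shut) to 1.0 (fully open); "grip_force": force on a finger pad.
Only numpy, scipy, OpenCV 4.12 (cv2) and the standard library are available. Lean on these libraries where they do the work, as an engineer would, in place of code of your own. Each camera call takes 0.05 s, during which the arm holds its last target. There are 200 camera calls.

## Task

Stand the slim battery cell upright on the tipping jig with a broad face against the near batten (the stop), let go of it, and tip it over the stop by pushing its top so that it lies flat on both battens. Then take it up lying and lay it in the bay of the test cradle, terminals towards the black contact block, and last of all, to close the circuit, take the fuse from its rest and press it down between the spring clips until both its ends have snapped fully home. Do not let the cell fall on the bench, and do not shift the other things on the bench.

Things in the scene. Friction and masses are not known exactly. Their poses are not given: they have to be found in the camera images.
- cell: The cell to be loaded: slim blue prismatic battery cell, 32 mm thick (its x), 50 mm wide (its y), 140 mm tall (its z), about 0.45 kg, black top with two aluminium terminals 12 mm across standing 4 mm proud. Origin: centre of its underside; z points to the terminals. It starts upright on the bench, the smallest of the blue cells, nearest the robot.
- cell_mid (a point): Centre of the cell's body, 70 mm above its underside; axes as the cell's.
- cell_top (a point): Centre of the cell's top face, 140 mm from its underside; axes as the cell's.
- jig: The tipping jig, fixed: plywood board 220 (x) by 120 (y) by 9 mm with two rubber-topped battens along y, each 12 mm wide, 80 mm long, 10 mm high above the board, at jig x -45 to -33 mm (the stop, nearer the robot) and 45 to 57 mm. Origin: centre of the board's underside. Jig and cradle may stand either way round, left or right.
- stop (a point): Middle of the foot of the stop's near face (it looks to jig -x), on the board's top; axes as the jig's. A cell butted against it has its origin 16 mm to -x of here, thickness along x. Tipped towards +x it comes to lie across both battens, its foot some 10 mm to -x of here, terminals to +x.
- cradle: The test cradle, fixed: plywood board 200 by 200 by 9 mm with a bay for one lying cell at its +y side and a fuse holder at its -y side. Origin: centre of the board's underside.
- bay (a point): Centre of the bay at the height of its rests (12 mm above the board), axes as the cradle's; the cell lies along x, terminals to +x, its middle 16 mm above here. Rests and cheeks (58 mm apart, 12 mm above the rests) only 46 to 68 mm from here along x; the middle is open. End walls' inner faces at x -78 (wood, 22 mm above the rests) and +78 mm (black contact block, 44 mm high).
- clip (a point): Centre of the fuse when fully home in the fuse holder, 30 mm above the board; fuse along x, axes as the cradle's. Two pairs of brass spring leaves 8 mm wide at x = -24 and +24 mm, flared tops 20 mm above here; open between the pairs to a base 24 mm below. Pressed straight down, the fuse parts the leaves, which snap over it at about 6 N; then it sits on solid posts.
- fuse: The fuse: cylinder 22 mm across and 58 mm long along its x, white ceramic with steel end caps, 60 g. Origin: its centre. It lies level on its rest, its axis 33 mm above the bench.
- rest: Fixed wooden fuse rest, 66 by 36 mm: two notched posts 8 mm wide at x = -22 and +22 mm, 28 mm across and 26 mm high, open between them down to a base 6 mm high. Origin: centre of its underside; fuse along x.
- busbar: Bystander: flat copper link 60 (x) by 16 by 4 mm on the bench between cell and fuse rest, origin centre of underside.
- screwdriver: Bystander: screwdriver lying near the robot.
- reel: Bystander: aluminium reel 60 mm across, 40 mm high, origin centre of underside.
- pliers: Bystander: crimping pliers with red handles lying at the left.
Things that resemble listed ones, but are neither listed nor needed, are in the scene too. What is shaped like the cell but yellow is not meant.

How it is judged:
By the outcome, as a careful person would: the job done as asked, in the order asked, and still so for the second after the job is handed in, with the robot touching nothing.
It also fails if it takes over 61 s, if anything falls off the work surface, if the arm or the gripper's body presses on something with over 40 N, if the wrist force passes 120 N, or if a joint passes its speed limit or range.

## Working session

There is one attempt and no reset: what is moved stays moved. The work goes in short steps, Python scripts to look and compute and a tool call to move; the robot and the scene stay as the last step left them, time stands still between calls to the robot, and variables do not carry over. Pictures are saved under pics/ and viewed, at most 10 in all, crops included, and the job is handed in when it is done.

Besides the shell and the picture viewer there is one more tool, called after "Emit:" as a command line: name --argument value ..., lists and objects as JSON in quotes. servo_tool: Moves the arm, as the interface text tells. Its arguments: {"type":"object","properties":{"commands":{"type":"array"},"squeeze":{"type":"number"}},"required":["commands"]}

```bash
mkdir -p pics; ls; cat > h.py <<'E'
from rig import *
import numpy as np, cv2
from scipy.spatial.transform import Rotation as R
def cam(n):
    s=sense(); c=capture(n); c['s']=s; return c
def save(c,f,box=None,k=1):
    im=c['pixels'][:,:,::-1]
    if box: im=im[box[1]:box[3],box[0]:box[2]]
    cv2.imwrite('pics/'+f,cv2.resize(im,None,fx=k,fy=k,interpolation=cv2.INTER_CUBIC))
def cloud(c):
    # world xyz per pixel for scene/side
    v,u=np.mgrid[:480,:640]; z=c['z_map'].astype(float)
    P=np.dstack([(u-c['cx'])/c['fx']*z,(v-c['cy'])/c['fy']*z,z])
    Rm=cv2.Rodrigues(np.array(c['rvec'],float))[0]
    W=(P-np.array(c['tvec'],float).reshape(3))@Rm
    W[z==0]=np.nan; return W
E
python3 - <<'E'
from h import *
for n in('scene','side'):
    c=cam(n); save(c,n+'0.png'); np.savez('/tmp/'+n,**{k:v for k,v in c.items() if k!='s'})
print(sense())
E
```

```text
pics
{'time_s': 0.1, 'joints': array([-2.23420633e-01,  3.13406192e-01,  1.49833681e+00,  4.19914336e-05,
        1.33099512e+00, -2.23391262e-01]), 'dq': array([-0.00086517, -0.00061971, -0.00267043,  0.0002185 ,  0.00029912,
        0.00109441]), 'tau': array([ 2.30574413e-03, -4.12899542e+01, -2.60142785e+01, -1.81123951e-04,
        3.02137116e-03,  1.15447833e-05]), 'eef_pos': array([5.24748446e+02, 4.61508410e-02, 1.99395257e+02]), 'ee_rot': array([-4.95508849e-04,  7.07120583e-01,  7.07092746e-01, -2.87937403e-04]), 'force': array([ 0.4465366 , -0.19637321,  0.42541124]), 'wrist_torque': array([-0.04786287, -0.06821022, -0.01252521]), 'grip_force': 0.0, 'grip_width': 0.9930982116761617}
```

View pics/scene0.png

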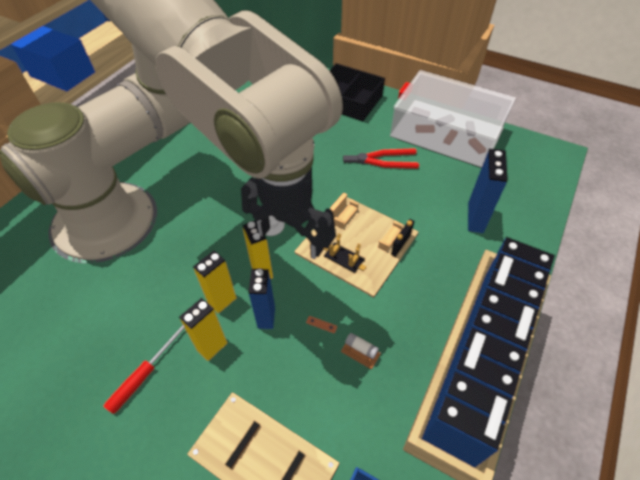

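View pics/side0.png

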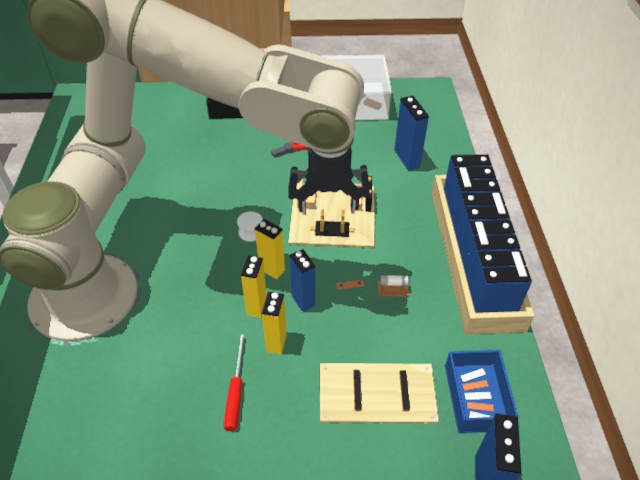

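Scene: the blue upright candidates are scene (262,298), scene (487,190) and side (500,450), plus the boxed row. The one at scene (262,298) / side (303,280) is nearest the robot and smallest, so it fits. The jig is at side (378,392), the cradle at (333,212), the fuse rest at (394,286), the busbar at (350,285), and yellow cells stand close to the left of the cell.

```bash
python3 - <<'E'
from h import *
c={n:dict(np.load(f'/tmp/{n}.npz')) for n in('scene','side')}
save(c['side'],'crop.png',(220,200,440,440),2.5)
def rect(p):
    r=cv2.minAreaRect(p.astype(np.float32)); b=cv2.boxPoints(r); return np.round(r[0],1),np.round(r[1],1),round(r[2],1)
for n in c:
    W=cloud(c[n]); hsv=cv2.cvtColor(c[n]['pixels'],cv2.COLOR_RGB2HSV)
    H,S,V=[hsv[...,i].astype(int) for i in range(3)]
    print(n,'campos',-cv2.Rodrigues(c[n]['rvec'])[0].T@c[n]['tvec'])
    box={'scene':(243,262,280,335),'side':(285,245,320,315)}[n]
    m=np.zeros((480,640),bool); m[box[1]:box[3],box[0]:box[2]]=1
    blue=m&(H>100)&(H<130)&(S>120)
    p=W[blue]; print('blue',len(p),np.nanmin(p,0),np.nanmax(p,0))
    top=m&(W[...,2]>134)&(W[...,2]<150)&~((H>15)&(H<40)&(S>100))
    p=W[top]; print('top',len(p),np.nanmedian(p,0),rect(p[:,:2]))
    # busbar / wood levels
    for nm,lo,hi,xr in (('board',5,13,None),):
        wood=(H>10)&(H<30)&(S>40)&(V>120)&(W[...,2]>lo)&(W[...,2]<hi)
        k,l,st,ce=cv2.connectedComponentsWithStats(wood.astype(np.uint8))
        for i in range(1,k):
            if st[i,4]>400: p=W[l==i]; print('board',ce[i].round(),st[i,4],np.median(p,0).round(1),rect(p[:,:2]))
E
```

```text
scene campos [ 771.17008509 -347.46418919  811.15504543]
blue 749 [471.4278344  -60.5928295    2.42607653] [497.78632964  -4.69423499 136.35260142]
top 443 [474.37494954 -35.11159335 141.0156296 ] (array([472.7, -32.5]), array([31.5, 51.1]), 27.7)
board [361. 250.] 3716 [573.  204.6   9.8] (array([551.3, 219.5]), array([202.4, 199.2]), 84.8)
board [ 91. 247.] 612 [ 47.9 -87.1  11. ] (array([ 40.7, -66.6]), array([187.4,  68.7]), 29.5)
board [256. 447.] 6722 [ 587.9 -240.6    9.8] (array([ 608.9, -254.1]), array([120.4, 219.5]), 87.1)
side campos [ 470.74546945 -805.96224794 1079.97294169]
blue 926 [448.73626677 -63.71324526  -1.15299689] [497.07589736 -18.34810552 139.74010513]
top 353 [473.22060423 -34.81380492 140.12202503] (array([472.6, -33. ]), array([33.2, 53.9]), 28.6)
board [333. 220.] 2813 [552.4 195.5   9.1] (array([550.8, 215.7]), array([199.6, 200.4]), 85.3)
board [113. 303.] 791 [ 80.2 -43.2  10.6] (array([62.7, -6.6]), array([201.3, 103. ]), 79.4)
board [377. 393.] 5695 [ 609.2 -259.6    9.1] (array([ 610.3, -255.4]), array([122.6, 220.1]), 86.9)
```

View pics/crop.png

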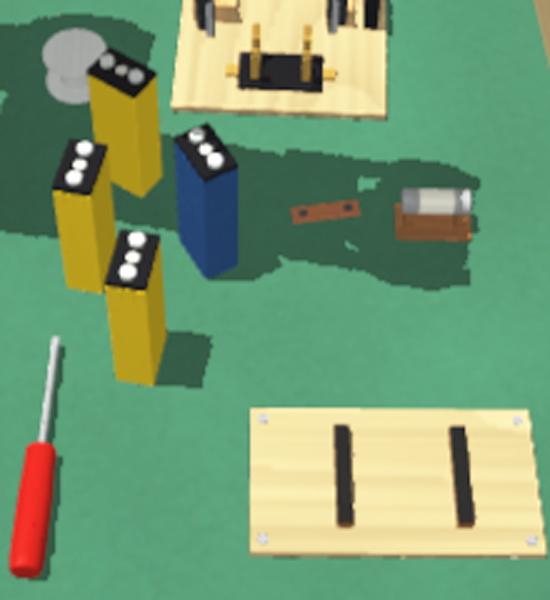

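Crop: the blue cell (205,200 in the crop) stands alone to the right of three yellow look-alikes. The jig's battens at (343,475) and (460,475) are offset to the left, so the stop is the left one. The cradle's clips are on its near side and the black block on its right.

```bash
python3 - <<'E'
from h import *
import rig
print([x for x in dir(rig) if not x.startswith('_')], getattr(rig,'grip_depth',None))
c={n:dict(np.load(f'/tmp/{n}.npz')) for n in('scene','side')}
def rect(p):
    r=cv2.minAreaRect(p.astype(np.float32)); return np.round(r[0],1),np.round(r[1],1),round(r[2],1)
for n in c:
    W=cloud(c[n]); hsv=cv2.cvtColor(c[n]['pixels'],cv2.COLOR_RGB2HSV)
    H,S,V=[hsv[...,i].astype(int) for i in range(3)]
    X,Y,Z=W[...,0],W[...,1],W[...,2]
    def comp(nm,m,mn):
        k,l,st,ce=cv2.connectedComponentsWithStats(m.astype(np.uint8))
        for i in range(1,k):
            if st[i,4]>=mn: p=W[l==i]; print(n,nm,ce[i].round(),st[i,4],np.median(p,0).round(1),rect(p[:,:2]), 'z',p[:,2].min().round(),p[:,2].max().round())
    comp('batten',(V<70)&(X>500)&(X<720)&(Y<-180)&(Y>-330)&(Z>12)&(Z<25),60)
    near=(X>330)&(X<560)&(Y<130)&(Y>-200)
    comp('yellowtop',near&(Z>100)&(Z<139.5+60)&(X<470),60)
    comp('fuse',(X>560)&(X<720)&(Y<60)&(Y>-110)&(Z>36),20)
    comp('rest',(X>560)&(X<720)&(Y<60)&(Y>-110)&(Z>8),20)
    comp('busbar',(X>500)&(X<620)&(Y<60)&(Y>-110)&(H<20)&(S>80)&(Z<12),20)
E
```

```text
['PlanningError', 'capture', 'finish_job', 'grip_depth', 'sense'] 18.700000000000003
scene batten [242. 445.] 269 [ 571.8 -255.3   19.6] (array([ 571.7, -252.8]), array([75.2,  9.2]), 87.2) z 14.0 23.0
scene batten [293. 467.] 168 [ 662.1 -242.4   19.9] (array([ 662.3, -242.6]), array([46.3,  8.6]), 87.3) z 15.0 24.0
scene yellowtop [254. 238.] 535 [414.5  46.3 138.7] (array([404.3,  53.3]), array([31.3, 52.9]), 58.7) z 100.0 147.0
scene yellowtop [210. 268.] 802 [382.  -48.6 138.6] (array([373.7, -44.1]), array([50.6, 33.8]), 75.6) z 100.0 148.0
scene yellowtop [254. 276.] 170 [463.9 -26.3 141. ] (array([458.9, -32.5]), array([50., 22.]), 89.9) z 138.0 146.0
scene yellowtop [198. 317.] 902 [ 424.1 -137.9  139.5] (array([ 415.6, -134.7]), array([50.2, 34.5]), 76.1) z 100.0 147.0
scene fuse [318. 112.] 2103 [567.5  20.4 497.6] (array([571.1,   7.9]), array([87.2, 22.7]), 89.5) z 451.0 527.0
scene fuse [306. 161.] 273 [562.3  -3.4 436.1] (array([562.7,   0.6]), array([36.9,  5.4]), 89.9) z 420.0 448.0
scene fuse [317. 223.] 1409 [575.8  -5.7 329.1] (array([579.5,  -2.6]), array([39.1, 
[... 1461 characters left out ...]
, array([87.3, 21.6]), 86.2) z 464.0 527.0
side fuse [358. 186.] 640 [577.4  -8.7 310.1] (array([578.8,   0. ]), array([38.9, 33.9]), 3.4) z 246.0 388.0
side fuse [394. 279.] 217 [668.8 -13.4  42. ] (array([669.9, -11.7]), array([21.7, 57.4]), 88.6) z 36.0 51.0
side rest [357.  88.] 366 [567.6  30.7 504.9] (array([568.6,   8.2]), array([87.3, 21.6]), 86.2) z 464.0 527.0
side rest [358. 186.] 640 [577.4  -8.7 310.1] (array([578.8,   0. ]), array([38.9, 33.9]), 3.4) z 246.0 388.0
side rest [393. 281.] 349 [668.6 -15.9  39.2] (array([669.3, -12.6]), array([24.5, 58.1]), 87.4) z 8.0 51.0
side busbar [350. 284.] 173 [577.6   4.3   3.3] (array([578. ,   5.9]), array([61. , 19.2]), 7.4) z -4.0 11.0
```

```bash
cat >> h.py <<'E'
def to(x,y,z,yaw):
    "remaining shift in tool axes (mm) and turn (units of 6 deg) to TCP x,y,z with tool y at yaw deg, tool down"
    s=sense(); q=s['ee_rot']; T=R.from_quat([q[1],q[2],q[3],q[0]])
    a=np.radians(yaw); yv=np.array([np.cos(a),np.sin(a),0]); zv=np.array([0,0,-1.]); xv=np.cross(yv,zv)
    G=R.from_matrix(np.c_[xv,yv,zv])
    d=np.array([x,y,z])-s['eef_pos']
    print('t',s['time_s'],'shift now axes',T.inv().apply(d).round(1),'goal axes',G.inv().apply(d).round(1),'turn',((T.inv()*G).as_rotvec(degrees=True)/6).round(2))
E
python3 -c "
from h import *
to(472.6,-32.8,88,-62)"
```

```text
t 0.1 shift now axes [-32.9 -52.  111.4] goal axes [-61.5   4.5 111.4] turn [-1.000e-02  0.000e+00  1.033e+01]
```

Emit:
servo_tool --commands '[[-1, [-0.0165, -0.026, 0], [0, 0, 1]], [-1, [-0.0137, -0.0275, 0], [0, 0, 1]], [-1, [0, 0, 0], [0, 0, 1]], [-1, [0, 0, 0], [0, 0, 1]], [-1, [0, 0, 0], [0, 0, 1]], [-1, [0, 0, 0], [0, 0, 1]], [-1, [0, 0, 0], [0, 0, 1]], [-1, [0, 0, 0], [0, 0, 1]], [-1, [0, 0, 0], [0, 0, 1]], [-1, [0, 0, 0], [0, 0, 1]]]' --squeeze 40

```text
time_s: 0.93
eef_pos: [470.0, -27.2, 199.6]
ee_rot: [-0.0, 0.967, 0.256, -0.0]
force: [1.0, -0.3, 0.8]
grip_width: 1.002
grip_force: 0.0
```

```bash
python3 -c "
from h import *
to(472.6,-32.8,88,-62)"
```

```text
t 0.9333 shift now axes [ -0.5   6.2 111.6] goal axes [ -0.4   6.1 111.6] turn [-0.    0.    0.28]
```

Emit:
servo_tool --commands '[[-1, [-0.0005, 0.006, 0], [0, 0, 0.3]], [-1, [0, 0, 0.03], [0, 0, 0]], [-1, [0, 0, 0.03], [0, 0, 0]], [-1, [0, 0, 0.03], [0, 0, 0]], [-1, [0, 0, 0.021], [0, 0, 0]], [-1, [0, 0, 0], [0, 0, 0]], [1, [0, 0, 0], [0, 0, 0]], [1, [0, 0, 0], [0, 0, 0]], [1, [0, 0, 0], [0, 0, 0]], [1, [0, 0, 0], [0, 0, 0]]]'

```text
time_s: 1.77
eef_pos: [473.8, -32.9, 90.7]
ee_rot: [0.001, 0.97, 0.244, 0.001]
force: [-1.3, 0.8, 4.8]
grip_width: 0.571
grip_force: 41.5
```

Emit:
servo_tool --commands '[[1, [0, 0, 0], [0, 0, 0]], [1, [0, 0, 0], [0, 0, 0]], [1, [0, 0, 0], [0, 0, 0]]]'

```text
time_s: 2.02
eef_pos: [473.7, -32.9, 90.7]
ee_rot: [0.001, 0.97, 0.244, 0.001]
force: [-0.2, 1.0, 5.3]
grip_width: 0.575
grip_force: 41.5
```

Emit:
servo_tool --commands '[[1, [0, 0, -0.02], [0, 0, 0]], [1, [0, 0, -0.03], [0, 0, 0]], [1, [0, 0, -0.015], [0, 0, 0]], [1, [0, 0, 0], [0, 0, 0]]]'

```text
time_s: 2.35
eef_pos: [474.4, -33.2, 157.4]
ee_rot: [0.002, 0.97, 0.244, 0.003]
force: [0.7, -0.5, -5.4]
grip_width: 0.568
grip_force: 45.6
```

```bash
python3 -c "
from h import *
to(541,-251.2,155,-62);to(541,-251.2,155,-93.1);print(sense()['force'],sense()['grip_width'])"
```

```text
t 2.35 shift now axes [-44.4 223.6   3.3] goal axes [-43.5 223.8   2.4] turn [ 0.05 -0.05  0.04]
t 2.35 shift now axes [-44.4 223.6   3.3] goal axes [ 78.3 214.1   2.4] turn [ 0.03 -0.06  5.22]
[ 0.68708378 -0.50915648 -5.38703792] 0.5684808373370259
```

Emit:
servo_tool --commands '[[1, [-0.003, 0.014, 0], [0, 0, 0]], [1, [-0.005, 0.026, 0], [0, 0, 0]], [1, [-0.006, 0.03, 0], [0, 0, 0]], [1, [-0.006, 0.03, 0], [0, 0, 0]], [1, [-0.006, 0.03, 0], [0, 0, 0]], [1, [-0.006, 0.03, 0], [0, 0, 0]], [1, [-0.006, 0.03, 0], [0, 0, 0]], [1, [-0.0045, 0.022, 0], [0, 0, 0]], [1, [-0.002, 0.01, 0], [0, 0, 0]], [1, [0, 0, 0], [0, 0, 0]]]'

```text
time_s: 3.18
eef_pos: [538.1, -250.9, 152.3]
ee_rot: [-0.001, 0.97, 0.243, -0.001]
force: [-0.1, 0.8, -5.1]
grip_width: 0.57
grip_force: 45.6
```

Emit:
servo_tool --commands '[[1, [0, 0, 0], [0, 0, 0.6]], [1, [0, 0, 0], [0, 0, 1]], [1, [0, 0, 0], [0, 0, 1]], [1, [0, 0, 0], [0, 0, 1]], [1, [0, 0, 0], [0, 0, 1]], [1, [0, 0, 0], [0, 0, 0.6]], [1, [0, 0, 0], [0, 0, 0]], [1, [0, 0, 0], [0, 0, 0]]]'

```text
time_s: 3.85
eef_pos: [538.2, -248.2, 153.5]
ee_rot: [-0.0, 1.0, -0.025, -0.0]
force: [0.7, -0.6, -5.0]
grip_width: 0.566
grip_force: 45.6
```

```bash
cat > meas.py <<'E'
from h import *
def rect(p):
    r=cv2.minAreaRect(p.astype(np.float32)); return np.round(r[0],1),np.round(r[1],1),round(r[2],1)
to(541,-251.2,155,-93.1)
for n in('scene','side'):
    c=cam(n); W=cloud(c); np.savez('/tmp/'+n,**{k:v for k,v in c.items() if k!='s'})
    hsv=cv2.cvtColor(c['pixels'],cv2.COLOR_RGB2HSV).astype(int)
    b=(hsv[...,0]>100)&(hsv[...,0]<130)&(hsv[...,1]>120)&(abs(W[...,0]-545)<60)&(abs(W[...,1]+252)<60)&(W[...,2]>14)
    for lo,hi in((25,80),(80,200),(25,200)):
        p=W[b&(W[...,2]>lo)&(W[...,2]<hi)]
        if len(p)>30: print(n,lo,hi,len(p),np.median(p,0).round(1),np.percentile(p,[1,99],axis=0).round(1).tolist())
E
python3 meas.py
```

```text
t 3.85 shift now axes [ 2.9  2.8 -1.5] goal axes [ 2.9  2.8 -1.5] turn [-0.01  0.01  0.05]
scene 25 80 48 [ 552.7 -247.9   74.5] [[551.3, -268.1, 70.0], [554.3, -226.8, 79.5]]
scene 80 200 996 [ 552.8 -251.6  146.9] [[536.2, -273.3, 81.7], [554.7, -226.6, 198.3]]
scene 25 200 1044 [ 552.8 -251.4  144.3] [[536.3, -273.3, 72.9], [554.7, -226.6, 198.3]]
side 25 80 60 [ 539.4 -271.9   72.8] [[523.2, -273.9, 64.6], [550.5, -269.4, 79.9]]
side 80 200 523 [ 535.3 -272.3  134.3] [[521.0, -275.0, 81.9], [551.8, -254.3, 192.5]]
side 25 200 583 [ 535.6 -272.2  128.6] [[521.0, -275.0, 66.5], [551.7, -255.1, 192.3]]
```

Emit:
servo_tool --commands '[[1, [0.007, 0.003, 0.01], [0, 0, 0]], [1, [0, 0, 0.02], [0, 0, 0]], [1, [0, 0, 0.015], [0, 0, 0]], [1, [0, 0, 0.007], [0, 0, 0]], [1, [0, 0, 0], [0, 0, 0]], [1, [0, 0, 0], [0, 0, 0]]]'

```text
time_s: 4.45
eef_pos: [545.5, -252.7, 102.3]
ee_rot: [0.0, 1.0, -0.026, 0.0]
force: [-0.5, -0.2, -4.9]
grip_width: 0.567
grip_force: 45.6
```

```bash
python3 meas.py
```

```text
t 4.45 shift now axes [ -4.5  -1.3 -52.7] goal axes [ -4.6  -1.3 -52.7] turn [ 0.   -0.    0.02]
scene 25 80 319 [ 560.2 -255.1   53.9] [[551.8, -277.3, 25.3], [561.9, -230.9, 79.5]]
scene 80 200 511 [ 560.1 -256.3  117.4] [[549.1, -277.9, 81.7], [562.1, -231.5, 148.3]]
scene 25 200 830 [ 560.1 -255.9   95. ] [[550.0, -277.8, 26.1], [562.0, -231.4, 147.6]]
side 25 80 228 [ 544.6 -276.6   53.6] [[530.4, -279.0, 25.3], [559.0, -273.9, 78.9]]
side 80 200 243 [ 542.  -277.   106.4] [[528.4, -279.5, 80.5], [559.0, -259.3, 145.4]]
side 25 200 471 [ 543.3 -276.8   81.3] [[528.6, -279.3, 26.6], [559.1, -263.9, 145.2]]
```

Emit:
servo_tool --commands '[[1, [0.003, -0.0025, 0.001], [0, 0, 0]], [1, [0.001, 0, 0], [0, 0, 0]], [1, [0.001, 0, 0], [0, 0, 0]], [1, [0, 0, 0], [0, 0, 0]], [1, [0, 0, 0], [0, 0, 0]]]'

```text
time_s: 4.97
eef_pos: [550.3, -250.4, 100.9]
ee_rot: [-0.0, 1.0, -0.026, -0.0]
force: [-2.1, 0.9, -3.8]
grip_width: 0.574
grip_force: 45.7
```

Emit:
servo_tool --commands '[[1, [0.001, 0, 0], [0, 0, 0]], [1, [0, 0, 0], [0, 0, 0]], [1, [0, 0, 0], [0, 0, 0]]]'

```text
time_s: 5.22
eef_pos: [551.3, -250.5, 100.9]
ee_rot: [-0.0, 1.0, -0.026, -0.0]
force: [-2.8, 0.8, -3.7]
grip_width: 0.571
grip_force: 45.8
```

Emit:
servo_tool --commands '[[1, [-0.0005, 0, 0.001], [0, 0, 0]], [1, [0, 0, 0], [0, 0, 0]], [1, [0, 0, 0.001], [0, 0, 0]], [1, [0, 0, 0], [0, 0, 0]], [1, [0, 0, 0], [0, 0, 0]]]'

```text
time_s: 5.63
eef_pos: [551.3, -250.6, 100.0]
ee_rot: [0.0, 1.0, -0.026, 0.001]
force: [-2.7, 2.2, 6.3]
grip_width: 0.57
grip_force: 46.8
```

```bash
python3 meas.py; python3 -c "
from h import *
c=dict(np.load('/tmp/side.npz')); save(c,'side1.png',(280,300,460,440),4)"
```

```text
t 5.6333 shift now axes [-10.2   1.1 -55.1] goal axes [-10.3   1.1 -55. ] turn [ 0.01 -0.01  0.02]
scene 25 80 289 [ 564.1 -253.4   55.1] [[550.2, -275.1, 27.1], [566.0, -229.0, 79.3]]
scene 80 200 447 [ 565.4 -254.4  115.4] [[554.6, -275.8, 81.5], [567.6, -229.5, 145.6]]
scene 25 200 736 [ 564.8 -254.    93.6] [[552.4, -275.7, 27.5], [567.4, -229.1, 144.6]]
side 25 80 255 [ 546.7 -274.1   55.7] [[532.4, -276.3, 25.8], [563.1, -254.6, 79.6]]
side 80 200 261 [ 543.6 -274.5  107.1] [[533.1, -277.4, 80.8], [564.2, -239.6, 144.1]]
side 25 200 516 [ 545.3 -274.3   80.7] [[532.6, -277.1, 26.6], [564.0, -242.1, 143.4]]
```

View pics/side1.png

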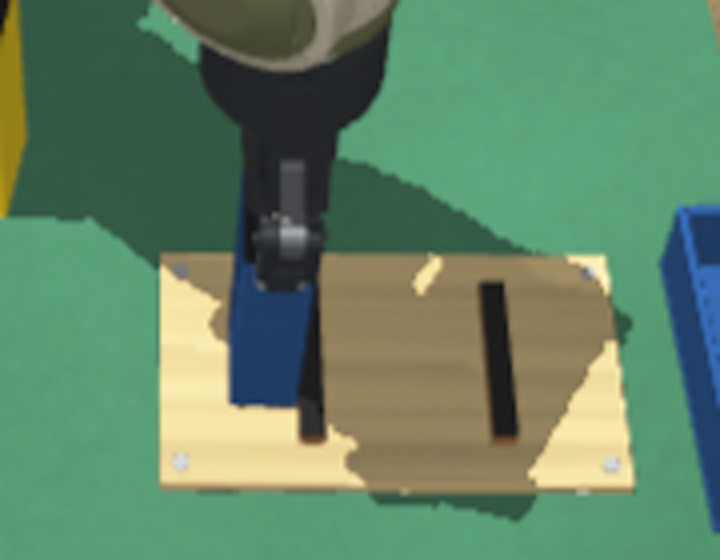

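The crop shows the cell on the board, its broad face against the left batten (stop) at (300,370), leaning about 1° forward. I'll ease it back and release.

Emit:
servo_tool --commands '[[1, [-0.0013, 0, 0], [0, 0, 0]], [1, [0, 0, 0], [0, 0, 0]], [0, [0, 0, 0], [0, 0, 0]], [-0.4, [0, 0, 0], [0, 0, 0]], [-1, [0, 0, 0], [0, 0, 0]], [-1, [0, 0, 0], [0, 0, 0]], [-1, [0, 0, 0], [0, 0, 0]], [-1, [0, 0, 0], [0, 0, 0]]]'

```text
time_s: 6.4
eef_pos: [549.8, -250.6, 98.9]
ee_rot: [0.0, 1.0, -0.026, 0.0]
force: [-0.1, 0.2, 0.5]
grip_width: 0.998
grip_force: 0.0
```

Emit:
servo_tool --commands '[[-1, [0, 0, -0.015], [0, 0, 0]], [-1, [0, 0, -0.03], [0, 0, 0]], [-1, [0, 0, -0.035], [0, 0, 0]], [-1, [0, 0, -0.03], [0, 0, 0]], [-1, [-0.03, 0, 0], [0, 0, 0]], [0, [-0.035, 0, 0], [0, 0, 0]], [1, [-0.005, 0, 0], [0, 0, 0]], [1, [0, 0, 0], [0, 0, 0]], [1, [0, 0, 0], [0, 0, 0]], [1, [0, 0, 0], [0, 0, 0]]]'

```text
time_s: 7.23
eef_pos: [480.6, -247.0, 208.9]
ee_rot: [0.0, 1.0, -0.026, 0.0]
force: [0.5, 1.6, -0.3]
grip_width: 0.294
grip_force: 0.0
```

```bash
python3 meas.py; python3 -c "
from h import *
print(sense()['eef_pos'],sense()['grip_width'])"
```

```text
t 7.2333 shift now axes [60.5  1.  54. ] goal axes [60.5  0.9 53.9] turn [ 0.   -0.01  0.02]
scene 25 80 320 [ 563.1 -253.8   54.3] [[548.8, -274.8, 25.4], [564.9, -228.5, 79.7]]
scene 80 200 530 [ 563.  -255.6  117.1] [[544.3, -274.8, 80.8], [564.9, -228.6, 149.3]]
scene 25 200 850 [ 563.  -254.9   94.6] [[545.5, -274.8, 27.1], [564.9, -228.6, 148.8]]
side 25 80 245 [ 547.1 -273.9   53. ] [[532.3, -276.3, 25.8], [562.5, -271.2, 79.2]]
side 80 200 352 [ 545.7 -273.8  116.4] [[531.1, -276.6, 81.6], [562.2, -250.2, 150.1]]
side 25 200 597 [ 546.4 -273.8   91.5] [[531.2, -276.5, 26.1], [562.3, -253.3, 149.2]]
[ 480.47167225 -246.88389833  208.62258671] 0.11349421502552098
```

Emit:
servo_tool --commands '[[1, [0, 0.0025, 0.03], [0, 0, 0]], [1, [0, 0, 0.03], [0, 0, 0]], [1, [0, 0, 0.02], [0, 0, 0]], [1, [0.015, 0, 0], [0, 0, 0]], [1, [0.015, 0, 0], [0, 0, 0]], [1, [0.004, 0, 0], [0, 0, 0]], [1, [0.004, 0, 0], [0, 0, 0]], [1, [0.004, 0, 0], [0, 0, 0]], [1, [0.003, 0, 0], [0, 0, 0]], [1, [0.003, 0, 0], [0, 0, 0]]]'

```text
time_s: 8.17
eef_pos: [527.6, -251.9, 129.0]
ee_rot: [0.0, 1.0, -0.026, 0.0]
force: [0.2, -0.1, 0.7]
grip_width: -0.0
grip_force: 0.0
```

```bash
python3 meas.py; python3 -c "
from h import *
s=sense();print(s['eef_pos'],s['force'])"
```

```text
t 8.1667 shift now axes [ 13.3  -1.4 -26. ] goal axes [ 13.3  -1.4 -26. ] turn [ 0.   -0.    0.02]
scene 25 80 320 [ 563.2 -253.3   54.5] [[547.9, -274.7, 25.9], [565.0, -228.6, 79.4]]
scene 80 200 533 [ 563.  -255.6  117. ] [[543.8, -274.8, 81.3], [565.0, -228.6, 149.8]]
scene 25 200 853 [ 563.1 -254.7   95.6] [[544.8, -274.8, 26.7], [565.0, -228.6, 148.9]]
side 25 80 242 [ 547.5 -273.9   53.7] [[532.3, -276.3, 25.6], [562.5, -271.7, 79.3]]
side 80 200 349 [ 545.7 -273.8  115.4] [[531.1, -276.2, 81.0], [562.2, -250.8, 148.8]]
side 25 200 591 [ 546.5 -273.8   90.4] [[531.3, -276.3, 26.9], [562.4, -255.8, 147.5]]
[ 527.71258396 -251.88181528  129.00274006] [-0.86057197 -0.63776552 -0.69432001]
```

Emit:
servo_tool --commands '[[1, [0.003, 0, 0], [0, 0, 0]], [1, [0.003, 0, 0], [0, 0, 0]], [1, [0.003, 0, 0], [0, 0, 0]], [1, [0.003, 0, 0], [0, 0, 0]], [1, [0.003, 0, 0], [0, 0, 0]], [1, [0.003, 0, 0], [0, 0, 0]], [1, [0.003, 0, 0], [0, 0, 0]], [1, [0.003, 0, 0], [0, 0, 0]]]'

```text
time_s: 8.93
eef_pos: [551.8, -253.1, 128.9]
ee_rot: [-0.0, 1.0, -0.026, -0.0]
force: [-0.2, -0.1, -0.3]
grip_width: 0.002
grip_force: 0.0
```

```bash
python3 meas.py
```

```text
t 8.9333 shift now axes [-10.9  -1.3 -26.1] goal axes [-10.9  -1.3 -26.1] turn [-0.    0.    0.02]
scene 25 80 318 [ 563.1 -253.4   55. ] [[548.2, -274.7, 25.6], [564.9, -228.6, 79.7]]
scene 80 200 531 [ 563.1 -255.5  117.4] [[544.7, -274.8, 80.8], [565.0, -228.6, 149.6]]
scene 25 200 849 [ 563.1 -254.6   95.6] [[545.5, -274.8, 26.8], [564.9, -228.6, 148.4]]
side 25 80 243 [ 547.1 -274.    55. ] [[532.4, -276.4, 26.2], [562.4, -271.5, 79.8]]
side 80 200 352 [ 545.9 -273.7  115.2] [[531.2, -276.3, 81.0], [562.2, -250.0, 149.7]]
side 25 200 595 [ 546.4 -273.9   92. ] [[531.4, -276.3, 26.5], [562.3, -254.4, 147.7]]
```

```bash
python3 -c "
from h import *
a=dict(np.load('/tmp/side.npz'));b=dict(np.load('/tmp/scene.npz'))
f=lambda c,B:cv2.resize(c['pixels'][B[1]:B[3],B[0]:B[2],::-1],(400,400))
cv2.imwrite('pics/p2.png',np.hstack([f(a,(280,280,440,440)),f(b,(180,300,360,480))]))"
```

```text
(no output)
```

View pics/p2.png

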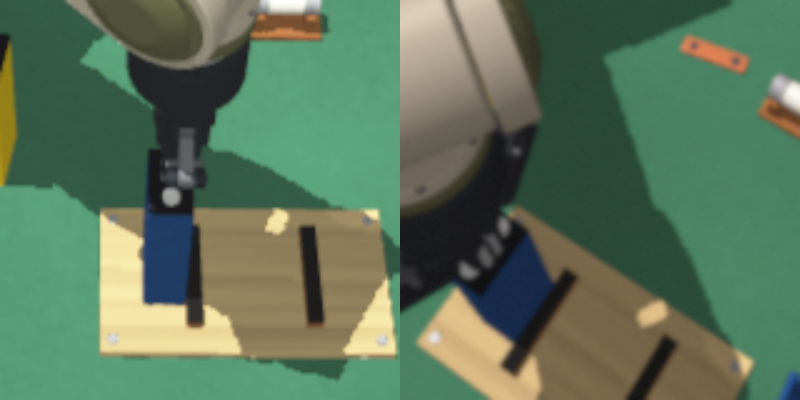

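```bash
python3 -c "
from h import *
print(sense()['joints'],sense()['eef_pos'])
for n in('side','scene'):
    c=dict(np.load('/tmp/%s.npz'%n));W=cloud(c)
    for lo in range(140,260,12):
        m=(W[...,2]>lo)&(W[...,2]<lo+12)&(abs(W[...,0]-550)<90)&(abs(W[...,1]+252)<90)
        p=W[m]
        if len(p)>5: print(n,lo,len(p),np.percentile(p[:,:2],[1,50,99],axis=0).round().tolist(), c['pixels'][m].mean(0).round())
"
```

```text
[-6.22701953e-01  5.50991085e-01  1.33341648e+00  5.21385975e-05
  1.25710977e+00  1.00022982e+00] [ 551.8753388  -253.05402759  128.82060829]
side 140 268 [[532.0, -275.0], [541.0, -263.0], [562.0, -225.0]] [38. 41. 45.]
side 152 31 [[533.0, -275.0], [547.0, -266.0], [553.0, -240.0]] [117. 119. 118.]
side 200 22 [[538.0, -279.0], [544.0, -266.0], [564.0, -260.0]] [38. 41. 43.]
side 212 37 [[538.0, -286.0], [545.0, -268.0], [564.0, -264.0]] [38. 40. 42.]
side 224 31 [[534.0, -280.0], [539.0, -268.0], [568.0, -262.0]] [36. 44. 43.]
side 236 59 [[535.0, -314.0], [545.0, -294.0], [568.0, -266.0]] [54. 58. 59.]
side 248 197 [[532.0, -315.0], [548.0, -308.0], [569.0, -269.0]] [68. 71. 73.]
scene 140 363 [[542.0, -274.0], [559.0, -252.0], [565.0, -225.0]] [32. 35. 40.]
scene 152 65 [[542.0, -271.0], [550.0, -264.0], [563.0, -228.0]] [92. 91. 91.]
scene 164 46 [[549.0, -267.0], [562.0, -256.0], [563.0, -240.0]] [64. 64. 65.]
scene 176 65 [[553.0, -267.0], [561.0, -256.0], [563.0, -240.0]] [62. 61. 63.]
scene 188 45 [[554.0, -267.0], [562.0, -253.0], [563.0, -248.0]] [52. 52. 54.]
scene 200 95 [[557.0, -285.0], [563.0, -257.0], [566.0, -222.0]] [31. 33. 35.]
scene 212 226 [[545.0, -293.0], [561.0, -276.0], [566.0, -214.0]] [26. 28. 30.]
scene 224 212 [[549.0, -302.0], [563.0, -265.0], [569.0, -204.0]] [26. 28. 30.]
scene 236 221 [[553.0, -311.0], [561.0, -271.0], [568.0, -198.0]] [34. 35. 37.]
scene 248 439 [[537.0, -314.0], [555.0, -304.0], [570.0, -194.0]] [47. 50. 51.]
```

```bash
python3 -c "
from h import *
c=cam('wrist'); save(c,'w1.png'); print(c['fx'],c['T_tool_cam'].round(2).tolist()); s=cam('side'); save(s,'s3.png'); print(sense()['force'],sense()['wrist_torque'])
W=cloud(s);m=(W[...,2]>150)&(W[...,2]<200)&(abs(W[...,0]-550)<90)&(abs(W[...,1]+252)<60);v,u=np.nonzero(m);print(u.min(),u.max(),v.min(),v.max())"
```

```text
371.64829954431775 [[-0.0, -0.96, -0.27, 70.68], [1.0, -0.0, 0.0, -0.65], [-0.0, -0.27, 0.96, -174.2], [0.0, 0.0, 0.0, 1.0]]
[-0.00264467  0.20158397 -0.45609675] [0.01089587 0.02999538 0.01491554]
339 356 339 363
```

View pics/w1.png

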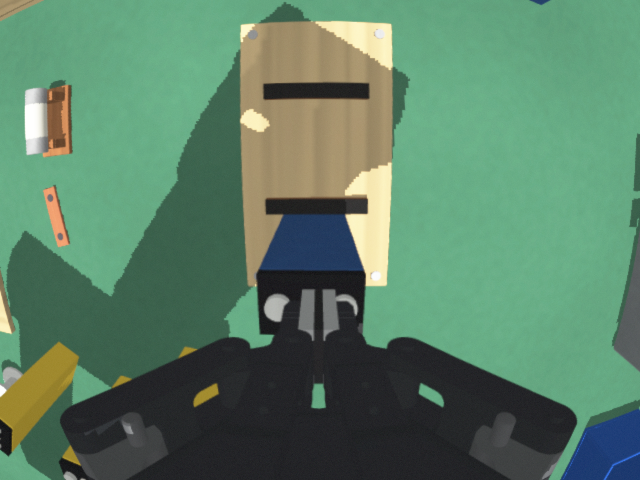

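Wrist view: the shut fingers at (318,300) reach into the top of the cell, between the terminals. They show no contact force, and the cell still stands at (310,300). Pushing edge-on with the shut fingers doesn't engage, so I'll back out and push with the inside of an open finger instead.

Emit:
servo_tool --commands '[[1, [0, 0, -0.004], [0, 0, 0]], [1, [0, 0, -0.01], [0, 0, 0]], [1, [0, 0, -0.02], [0, 0, 0]], [1, [0, 0, -0.03], [0, 0, 0]], [-1, [0, 0, -0.01], [0, 0, -1]], [-1, [0, 0, 0], [0, 0, -1]], [-1, [0, 0, 0], [0, 0, -1]], [-1, [0, 0, 0], [0, 0, -1]], [-1, [0, 0, 0], [0, 0, -1]], [-1, [0, 0, 0], [0, 0, -1]]]'

```text
time_s: 9.97
eef_pos: [551.5, -253.2, 204.0]
ee_rot: [0.0, 0.958, 0.286, 0.0]
force: [-0.0, 0.3, 0.2]
grip_width: 0.846
grip_force: 0.0
```

Emit:
servo_tool --commands '[[-1, [0, 0, 0], [0, 0, -1]], [-1, [0, 0, 0], [0, 0, -1]], [-1, [0, 0, 0], [0, 0, -1]], [-1, [0, 0, 0], [0, 0, -1]], [-1, [0, 0, 0], [0, 0, -1]], [-1, [0, 0, 0], [0, 0, -1]], [-1, [0, 0, 0], [0, 0, -1]], [-1, [0, 0, 0], [0, 0, -1]], [-1, [0, 0, 0], [0, 0, -1]], [-1, [0, 0, 0], [0, 0, 0]]]'

```text
time_s: 10.8
eef_pos: [551.5, -253.2, 204.0]
ee_rot: [0.001, 0.724, 0.69, 0.0]
force: [0.4, 0.0, -0.3]
grip_width: 0.997
grip_force: 0.0
```

```bash
sed -i 's/^to.*$/to(566,-252.5,130,-3.1)/' meas.py; python3 meas.py
```

```text
t 10.8 shift now axes [ 1.4 14.3 74. ] goal axes [ 1.5 14.4 74. ] turn [0.01 0.01 0.05]
scene 25 80 314 [ 563.2 -253.5   55.5] [[547.7, -274.8, 25.5], [564.9, -228.7, 78.5]]
scene 80 200 377 [ 562.7 -261.6  111.6] [[546.6, -274.9, 80.6], [564.7, -232.2, 146.0]]
scene 25 200 691 [ 562.9 -258.4   83.8] [[546.7, -274.9, 26.2], [564.9, -229.1, 144.5]]
side 25 80 239 [ 546.9 -274.    52.1] [[532.4, -275.9, 26.4], [562.1, -271.6, 79.4]]
side 80 200 352 [ 546.  -273.8  114.8] [[531.2, -276.3, 81.1], [562.4, -254.4, 149.0]]
side 25 200 591 [ 546.5 -273.9   90.6] [[531.3, -276.1, 27.1], [562.3, -263.5, 144.6]]
```

Emit:
servo_tool --commands '[[-1, [0.001, 0, 0.03], [0, 0, 0]], [-1, [0, 0, 0.03], [0, 0, 0]], [-1, [0, 0.007, 0.019], [0, 0, 0]], [-1, [0, 0.007, 0], [0, 0, 0]], [-1, [0, 0.004, 0], [0, 0, 0]], [-1, [0, 0.003, 0], [0, 0, 0]], [-1, [0, 0.003, 0], [0, 0, 0]], [-1, [0, 0.003, 0], [0, 0, 0]], [-1, [0, 0.003, 0], [0, 0, 0]], [-1, [0, 0.003, 0], [0, 0, 0]]]'

```text
time_s: 11.73
eef_pos: [584.9, -253.9, 124.5]
ee_rot: [0.0, 0.725, 0.688, 0.0]
force: [-0.1, -0.6, 0.3]
grip_width: 1.0
grip_force: 0.0
```

```bash
python3 meas.py
```

```text
t 11.7333 shift now axes [  0.4 -19.   -5.5] goal axes [  0.4 -19.   -5.5] turn [0.01 0.   0.01]
scene 25 80 201 [ 562.6 -262.6   55.6] [[546.6, -274.9, 25.5], [564.3, -238.0, 79.2]]
scene 80 200 228 [ 562.3 -268.3  109.6] [[545.9, -274.9, 80.7], [563.6, -252.9, 143.2]]
scene 25 200 429 [ 562.4 -266.    83.5] [[545.9, -274.9, 26.0], [564.0, -239.4, 142.6]]
side 25 80 241 [ 547.  -274.    53.6] [[532.4, -276.2, 26.2], [562.4, -271.1, 78.5]]
side 80 200 357 [ 545.7 -273.7  115.1] [[531.1, -276.4, 80.6], [562.1, -250.8, 148.5]]
side 25 200 598 [ 546.2 -273.8   92.1] [[531.3, -276.3, 26.5], [562.2, -256.3, 147.2]]
```

```bash
python3 -c "
from h import *
for n in('side','scene'):
    c=dict(np.load('/tmp/%s.npz'%n));W=cloud(c)
    for lo in range(108,216,9):
      for a,b in((480,560),(600,680)):
        m=(W[...,2]>lo)&(W[...,2]<lo+9)&(W[...,0]>a)&(W[...,0]<b)&(abs(W[...,1]+252)<40)
        p=W[m]
        if len(p)>3: print(n,lo,(a,b),len(p),np.percentile(p[:,:2],[1,50,99],axis=0).round().tolist(), c['pixels'][m].mean(0).round())
"
```

```text
side 108 (480, 560) 44 [[531.0, -275.0], [544.0, -274.0], [559.0, -271.0]] [ 34.  63. 103.]
side 117 (480, 560) 58 [[531.0, -277.0], [541.0, -273.0], [559.0, -237.0]] [ 37.  65. 101.]
side 126 (480, 560) 49 [[532.0, -276.0], [544.0, -274.0], [560.0, -231.0]] [ 34.  62. 100.]
side 135 (480, 560) 49 [[532.0, -276.0], [544.0, -274.0], [560.0, -271.0]] [33. 57. 92.]
side 144 (480, 560) 305 [[532.0, -275.0], [549.0, -255.0], [560.0, -225.0]] [69. 70. 72.]
side 153 (480, 560) 33 [[535.0, -270.0], [548.0, -263.0], [557.0, -232.0]] [177. 179. 176.]
side 171 (480, 560) 18 [[531.0, -264.0], [538.0, -262.0], [542.0, -256.0]] [85. 88. 88.]
side 171 (600, 680) 24 [[628.0, -269.0], [629.0, -263.0], [640.0, -249.0]] [64. 79. 72.]
side 180 (480, 560) 20 [[530.0, -263.0], [535.0, -259.0], [542.0, -257.0]] [71. 74. 75.]
side 180 (600, 680) 27 [[627.0, -268.0], [631.0, -264.0], [640.0, -245.0]] [66. 73. 71.]
side 189 (480, 560) 24 [[530.0, -263.0], [535.0, -259.0], [541.0, -256.0]] [71. 73. 74.]
side 189 (600, 680) 27 [[627.0, -269.0], [633.0, -264.0], [641.0, -254.0]] [64. 67. 67.]
side 198 (480, 560)
[... 353 characters left out ...]
560) 12 [[532.0, -275.0], [546.0, -274.0], [559.0, -273.0]] [51. 64. 80.]
scene 117 (480, 560) 10 [[536.0, -275.0], [547.0, -274.0], [557.0, -273.0]] [41. 55. 76.]
scene 126 (480, 560) 9 [[535.0, -275.0], [542.0, -274.0], [555.0, -273.0]] [39. 57. 72.]
scene 135 (480, 560) 12 [[544.0, -275.0], [551.0, -274.0], [559.0, -274.0]] [30. 44. 68.]
scene 144 (480, 560) 21 [[551.0, -274.0], [557.0, -273.0], [560.0, -269.0]] [47. 49. 58.]
scene 171 (600, 680) 9 [[628.0, -267.0], [633.0, -265.0], [634.0, -263.0]] [87. 82. 76.]
scene 180 (600, 680) 10 [[628.0, -267.0], [633.0, -267.0], [636.0, -263.0]] [76. 72. 69.]
scene 207 (600, 680) 7 [[629.0, -270.0], [636.0, -268.0], [640.0, -267.0]] [60. 56. 51.]
```

The depth data show the open fingertips at z≈171 when the reported TCP is 124.5. The tips are therefore about 33 mm higher than I assumed and passed above the cell, so there was no penetration. I'll back off and come down 33 mm lower.

Emit:
servo_tool --commands '[[-1, [0, -0.01, 0], [0, 0, 0]], [-1, [0, -0.007, 0], [0, 0, 0]], [-1, [0, 0, 0.015], [0, 0, 0]], [-1, [0, 0, 0.018], [0, 0, 0]], [-1, [0, 0, 0], [0, 0, 0]]]'

```text
time_s: 12.25
eef_pos: [565.8, -252.1, 88.0]
ee_rot: [-0.003, 0.725, 0.688, -0.001]
force: [-0.4, 0.1, -0.5]
grip_width: 1.001
grip_force: 0.0
```

```bash
python3 meas.py; python3 -c "
from h import *
c=dict(np.load('/tmp/side.npz'));W=cloud(c)
m=(W[...,2]>70)&(W[...,0]>590)&(W[...,0]<640)&(abs(W[...,1]+252)<40)
print(np.percentile(W[m],[1,3,50],axis=0))"
```

```text
t 12.25 shift now axes [ -0.3  -0.  -42. ] goal axes [ -0.4   0.2 -42. ] turn [-0.04 -0.03  0.01]
scene 25 80 160 [ 562.4 -265.4   54.3] [[545.9, -274.9, 25.7], [563.8, -250.3, 79.5]]
scene 80 200 222 [ 562.1 -269.9  114.2] [[546.1, -275.0, 80.9], [593.9, -248.0, 193.4]]
scene 25 200 382 [ 562.2 -268.3   89.6] [[546.0, -274.9, 26.4], [569.4, -248.6, 159.6]]
side 25 80 243 [ 547.2 -274.    53.9] [[532.4, -276.3, 25.4], [562.7, -271.1, 79.6]]
side 80 200 353 [ 546.  -273.8  115.2] [[531.2, -276.2, 81.0], [562.2, -252.3, 148.4]]
side 25 200 596 [ 546.4 -273.9   91.8] [[531.3, -276.2, 26.1], [562.5, -255.6, 148.0]]
[[ 590.25281343 -286.42816483  147.04890721]
 [ 591.13675713 -282.34013246  162.15042154]
 [ 609.11422619 -257.55781837  381.99500206]]
```

```bash
python3 -c "
from h import *
for n in('side','scene'):
  c=dict(np.load('/tmp/%s.npz'%n));W=cloud(c)
  for lo in range(90,190,8):
    m=(W[...,2]>lo)&(W[...,2]<lo+8)&(W[...,0]>500)&(W[...,0]<680)&(abs(W[...,1]+252)<40)&((W[...,0]>570)|(W[...,0]<528))
    p=W[m]
    if len(p)>2:print(n,lo,len(p),np.percentile(p[:,:2],[1,50,99],axis=0).round().tolist())"
```

```text
side 130 3 [[610.0, -265.0], [610.0, -247.0], [613.0, -246.0]]
side 138 31 [[511.0, -266.0], [522.0, -261.0], [620.0, -244.0]]
side 146 54 [[510.0, -267.0], [609.0, -261.0], [622.0, -249.0]]
side 154 34 [[512.0, -268.0], [609.0, -261.0], [622.0, -251.0]]
side 162 29 [[512.0, -267.0], [524.0, -261.0], [621.0, -256.0]]
side 170 34 [[508.0, -268.0], [567.0, -262.0], [625.0, -246.0]]
side 178 146 [[504.0, -269.0], [611.0, -259.0], [637.0, -241.0]]
side 186 186 [[503.0, -270.0], [612.0, -258.0], [638.0, -240.0]]
scene 138 10 [[609.0, -266.0], [614.0, -265.0], [616.0, -262.0]]
scene 146 4 [[608.0, -266.0], [612.0, -265.0], [615.0, -265.0]]
scene 170 3 [[615.0, -268.0], [616.0, -267.0], [619.0, -267.0]]
scene 178 43 [[606.0, -269.0], [621.0, -266.0], [640.0, -246.0]]
scene 186 104 [[595.0, -269.0], [636.0, -260.0], [640.0, -245.0]]
```

Emit:
servo_tool --commands '[[-1, [0, 0.003, 0], [0, 0, 0]], [-1, [0, 0.003, 0], [0, 0, 0]], [-1, [0, 0.003, 0], [0, 0, 0]], [-1, [0, 0.003, 0], [0, 0, 0]], [-1, [0, 0.003, 0], [0, 0, 0]], [-1, [0, 0.003, 0], [0, 0, 0]], [-1, [0, 0.003, 0], [0, 0, 0]]]'

```text
time_s: 12.93
eef_pos: [588.9, -254.0, 90.9]
ee_rot: [0.0, 0.725, 0.688, 0.0]
force: [-1.0, 0.3, 1.6]
grip_width: 1.003
grip_force: 0.4
```

```bash
python3 meas.py
```

```text
t 12.9333 shift now axes [  0.3 -22.9 -39.1] goal axes [  0.3 -22.9 -39.1] turn [0.   0.   0.02]
scene 25 80 105 [ 566.5 -267.5   58.6] [[548.3, -275.2, 26.0], [570.3, -251.6, 79.8]]
scene 80 200 112 [ 571.8 -274.2  105.9] [[551.6, -275.6, 80.6], [577.2, -259.1, 149.2]]
scene 25 200 217 [ 568.3 -271.6   82. ] [[549.3, -275.5, 26.9], [577.1, -252.4, 147.1]]
side 25 80 335 [ 546.  -273.8   53.7] [[533.6, -276.5, 25.4], [567.8, -236.7, 78.9]]
side 80 200 416 [ 554.  -274.4  111.8] [[539.6, -276.8, 81.3], [575.8, -238.2, 147.0]]
side 25 200 751 [ 550.8 -274.2   86. ] [[533.9, -276.6, 26.1], [574.5, -236.7, 146.0]]
```

It's tipping now, so I'll carry on slowly.

Emit:
servo_tool --commands '[[-1, [0, 0.003, 0], [0, 0, 0]], [-1, [0, 0.003, 0], [0, 0, 0]], [-1, [0, 0.002, 0], [0, 0, 0]], [-1, [0, 0.002, 0], [0, 0, 0]], [-1, [0, 0.002, 0], [0, 0, 0]], [-1, [0, 0.002, 0], [0, 0, 0]], [-1, [0, 0.002, 0], [0, 0, 0]], [-1, [0, 0.002, 0], [0, 0, 0]], [-1, [0, 0, 0], [0, 0, 0]], [-1, [0, 0, 0], [0, 0, 0]]]'

```text
time_s: 13.87
eef_pos: [606.5, -254.9, 90.8]
ee_rot: [-0.0, 0.725, 0.688, -0.0]
force: [0.3, 0.2, 0.6]
grip_width: 0.999
grip_force: 0.0
```

```bash
sed -i 's/abs(W\[...,0\]-545)<60/abs(W[...,0]-600)<115/' meas.py; python3 meas.py
```

```text
t 13.8667 shift now axes [  0.3 -40.6 -39.2] goal axes [  0.2 -40.6 -39.2] turn [-0.   -0.    0.02]
scene 25 80 31 [ 562.2 -275.    63.7] [[547.6, -275.8, 47.3], [573.6, -274.3, 79.7]]
scene 80 200 41 [ 581.6 -275.9  106.1] [[562.5, -276.8, 80.3], [596.2, -275.1, 142.1]]
scene 25 200 72 [ 572.9 -275.5   83.8] [[548.2, -276.8, 49.0], [596.0, -274.3, 141.1]]
side 25 80 474 [ 547.8 -272.9   54.3] [[533.9, -276.8, 25.9], [577.5, -230.2, 79.6]]
side 80 200 567 [ 567.9 -274.3  111.8] [[550.4, -277.7, 81.3], [594.8, -231.5, 148.1]]
side 25 200 1041 [ 559.5 -273.4   85.4] [[534.6, -277.6, 27.2], [593.6, -231.2, 146.9]]
```

Emit:
servo_tool --commands '[[-1, [0, 0.002, 0], [0, 0, 0]], [-1, [0, 0.002, 0], [0, 0, 0]], [-1, [0, 0.002, 0], [0, 0, 0]], [-1, [0, 0.002, 0], [0, 0, 0]], [-1, [0, 0.002, 0], [0, 0, 0]], [-1, [0, 0.002, 0], [0, 0, 0]], [-1, [0, 0.002, 0], [0, 0, 0]], [-1, [0, 0.002, 0], [0, 0, 0]], [-1, [0, 0, 0], [0, 0, 0]], [-1, [0, 0, 0], [0, 0, 0]]]'

```text
time_s: 14.8
eef_pos: [622.5, -255.8, 90.8]
ee_rot: [-0.0, 0.725, 0.688, -0.0]
force: [-0.9, -0.2, -1.2]
grip_width: 0.998
grip_force: 0.0
```

```bash
python3 meas.py
```

```text
t 14.8 shift now axes [  0.3 -56.6 -39.2] goal axes [  0.2 -56.6 -39.2] turn [-0.    0.    0.02]
scene 25 80 811 [ 627.4 -267.4   51.9] [[554.1, -277.9, 46.0], [675.2, -242.6, 54.7]]
scene 25 200 834 [ 628.6 -267.5   52. ] [[554.4, -277.9, 46.0], [677.7, -242.8, 190.6]]
side 25 80 2102 [ 610.9 -260.8   50.4] [[545.7, -280.7, 26.7], [676.6, -229.6, 55.1]]
side 25 200 2102 [ 610.9 -260.8   50.4] [[545.7, -280.7, 26.7], [676.6, -229.6, 55.1]]
```

Emit:
servo_tool --commands '[[-1, [0, 0, -0.02], [0, 0, 0.6]], [-1, [0, 0, -0.03], [0, 0, 1]], [-1, [0, 0, -0.01], [0, 0, 1]], [-1, [0, 0, 0], [0, 0, 1]], [-1, [0, 0, 0], [0, 0, 1]], [-1, [0, 0, 0], [0, 0, 1]], [-1, [0, 0, 0], [0, 0, 1]], [-1, [0, 0, 0], [0, 0, 1]], [-1, [0, 0, 0], [0, 0, 1]], [-1, [0, 0, 0], [0, 0, 1]]]'

```text
time_s: 15.73
eef_pos: [622.4, -255.8, 150.9]
ee_rot: [-0.0, 0.968, 0.251, -0.0]
force: [-0.2, -0.7, -0.1]
grip_width: 1.0
grip_force: 0.0
```

Emit:
servo_tool --commands '[[-1, [0, 0, 0], [0, 0, 1]], [-1, [0, 0, 0], [0, 0, 1]], [-1, [0, 0, 0], [0, 0, 1]], [-1, [0, 0, 0], [0, 0, 1]], [-1, [0, 0, 0], [0, 0, 1]], [-1, [0, 0, 0], [0, 0, 0.4]], [-1, [0, 0, 0], [0, 0, 0]]]'

```text
time_s: 16.32
eef_pos: [622.4, -255.8, 150.9]
ee_rot: [0.0, 1.0, -0.027, 0.0]
force: [-0.9, -0.2, -0.0]
grip_width: 1.001
grip_force: 0.0
```

```bash
cat > m2.py <<'E'
from h import *
def rect(p):
    r=cv2.minAreaRect(p.astype(np.float32)); return np.round(r[0],1),np.round(r[1],1),round(r[2],1)
for n in('scene','side'):
    c=cam(n); W=cloud(c); np.savez('/tmp/'+n,**{k:v for k,v in c.items() if k!='s'})
    hsv=cv2.cvtColor(c['pixels'],cv2.COLOR_RGB2HSV).astype(int)
    t=(W[...,2]>46)&(W[...,2]<58)&(W[...,0]>500)&(W[...,0]<720)&(abs(W[...,1]+252)<60)
    t=cv2.morphologyEx(t.astype(np.uint8),cv2.MORPH_OPEN,np.ones((3,3)))>0
    p=W[t]; print(n,'cell top',np.median(p,0).round(1),rect(p[:,:2]))
    k=t&(hsv[...,2]<60); p=W[k]; print('black',len(p),p.min(0),p.max(0))
E
python3 m2.py; python3 -c "
from h import *
to(615,-255,60,-93.1)"
```

```text
scene cell top [ 632.  -252.2   51.9] (array([ 633.9, -253.6]), array([50.3, 97.7]), 87.4)
black 93 [ 590.97872794 -259.90624857   46.80732574] [ 683.52516217 -228.96974612   53.90766939]
side cell top [ 612.6 -254.6   51. ] (array([ 613.5, -253.8]), array([ 53.4, 140.3]), 86.4)
black 62 [ 676.82265908 -279.85502551   46.6113037 ] [ 683.78718538 -234.90644779   53.81476642]
t 16.4167 shift now axes [-7.4 -0.4 90.9] goal axes [-7.4 -0.4 90.9] turn [-0.    0.    0.03]
```

Emit:
servo_tool --commands '[[-1, [-0.009, -0.0013, 0.01], [0, 0, 0]], [-1, [0, 0, 0.03], [0, 0, 0]], [-1, [0, 0, 0.035], [0, 0, 0]], [-1, [0, 0, 0.03], [0, 0, 0]], [-1, [0, 0, 0.02], [0, 0, 0]], [-1, [0, 0, 0], [0, 0, 0]]]'

```text
time_s: 16.92
eef_pos: [611.2, -252.6, 21.1]
ee_rot: [-0.002, 1.0, -0.026, -0.004]
force: [-0.8, 0.5, -0.1]
grip_width: 1.001
grip_force: 0.0
```

```bash
cat > tip.py <<'E'
from h import *
s=sense();print(s['time_s'],s['eef_pos'].round(1),s['force'].round(1))
for n in('side','scene'):
  c=cam(n);W=cloud(c);np.savez('/tmp/'+n,**{k:v for k,v in c.items() if k!='s'})
  e=s['eef_pos'];z0=int(e[2])
  for lo in range(max(12,z0-8),z0+90,8):
    m=(W[...,2]>lo)&(W[...,2]<lo+8)&(abs(W[...,0]-e[0])<22)&(abs(abs(W[...,1]-e[1])-50)<18)&(c['pixels'].max(2)<150)
    p=W[m]
    for sg in(-1,1):
      q=p[(p[:,1]-e[1])*sg>0]
      if len(q)>2:print(n,lo,sg,len(q),np.percentile(q[:,:2],[1,50,99],axis=0).round().tolist())
E
python3 tip.py
```

```text
16.9167 [ 611.2 -252.6   21.1] [-0.8  0.5 -0.1]
side 13 -1 5 [[626.0, -311.0], [628.0, -302.0], [633.0, -293.0]]
side 69 -1 6 [[598.0, -308.0], [602.0, -304.0], [610.0, -297.0]]
side 77 -1 11 [[598.0, -310.0], [600.0, -302.0], [614.0, -297.0]]
side 93 -1 3 [[598.0, -302.0], [599.0, -302.0], [600.0, -299.0]]
side 101 -1 3 [[597.0, -303.0], [598.0, -296.0], [598.0, -295.0]]
side 109 -1 8 [[596.0, -309.0], [598.0, -305.0], [598.0, -295.0]]
scene 69 1 5 [[621.0, -211.0], [625.0, -211.0], [625.0, -207.0]]
scene 77 1 8 [[622.0, -211.0], [625.0, -209.0], [625.0, -201.0]]
scene 85 1 8 [[623.0, -212.0], [625.0, -210.0], [626.0, -205.0]]
scene 93 -1 4 [[621.0, -299.0], [621.0, -298.0], [621.0, -297.0]]
scene 93 1 4 [[625.0, -212.0], [625.0, -208.0], [626.0, -206.0]]
scene 101 -1 9 [[603.0, -300.0], [608.0, -297.0], [621.0, -296.0]]
scene 101 1 3 [[625.0, -211.0], [625.0, -209.0], [626.0, -208.0]]
scene 109 -1 8 [[604.0, -302.0], [612.0, -299.0], [622.0, -298.0]]
```

Emit:
servo_tool --commands '[[-1, [0.002, 0.001, 0.015], [0, 0, 0]], [-1, [0, 0, 0.012], [0, 0, 0]], [-1, [0, 0, 0.007], [0, 0, 0]], [-1, [0, 0, 0.003], [0, 0, 0]], [-1, [0, 0, 0], [0, 0, 0]]]'

```text
time_s: 17.43
eef_pos: [615.1, -254.9, -12.0]
ee_rot: [-0.0, 1.0, -0.026, -0.001]
force: [-0.4, -0.2, 0.1]
grip_width: 0.998
grip_force: 0.0
```

```bash
python3 tip.py
```

```text
17.4333 [ 615.1 -254.9  -12. ] [-0.4 -0.2  0.1]
side 12 -1 8 [[615.0, -313.0], [627.0, -307.0], [635.0, -299.0]]
side 36 -1 7 [[607.0, -310.0], [612.0, -310.0], [618.0, -308.0]]
side 76 -1 8 [[599.0, -308.0], [601.0, -305.0], [601.0, -299.0]]
scene 12 1 11 [[623.0, -223.0], [628.0, -215.0], [632.0, -198.0]]
scene 36 1 5 [[624.0, -213.0], [628.0, -212.0], [628.0, -207.0]]
scene 44 1 7 [[625.0, -213.0], [628.0, -212.0], [628.0, -208.0]]
scene 68 -1 6 [[607.0, -299.0], [610.0, -298.0], [614.0, -298.0]]
scene 76 -1 10 [[607.0, -303.0], [610.0, -301.0], [614.0, -299.0]]
```

Emit:
servo_tool --commands '[[-1, [-0.001, 0, 0.005], [0, 0, 0]], [-1, [0, 0, 0], [0, 0, 0]], [1, [0, 0, 0], [0, 0, 0]], [1, [0, 0, 0], [0, 0, 0]], [1, [0, 0, 0], [0, 0, 0]], [1, [0, 0, 0], [0, 0, 0]], [1, [0, 0, 0], [0, 0, 0]], [1, [0, 0, 0], [0, 0, 0]]]' --squeeze 45

```text
time_s: 18.2
eef_pos: [614.8, -254.8, -15.6]
ee_rot: [-0.0, 1.0, -0.026, 0.0]
force: [-0.3, 4.1, 5.9]
grip_width: 0.577
grip_force: 48.8
```

Emit:
servo_tool --commands '[[1, [0, 0, -0.01], [0, 0, 0]], [1, [0, 0, -0.03], [0, 0, 0]], [1, [0, 0, -0.04], [0, 0, 0]], [1, [0, 0, -0.04], [0, 0, 0]], [1, [0, 0, -0.02], [0, 0, 0]], [1, [0, 0, 0], [0, 0, 0]], [1, [0, 0, 0], [0, 0, 0]]]'

```text
time_s: 18.78
eef_pos: [614.1, -255.2, 123.3]
ee_rot: [0.0, 1.0, -0.026, -0.0]
force: [-0.2, -0.2, -5.7]
grip_width: 0.577
grip_force: 49.2
```

```bash
cat > m3.py <<'E'
from h import *
def rect(p):
    r=cv2.minAreaRect(p.astype(np.float32)); return np.round(r[0],1),np.round(r[1],1),round(r[2],1)
s=sense(); print(s['time_s'],s['eef_pos'],s['grip_width'],s['force'])
for n in('scene','side'):
    c=cam(n); W=cloud(c); np.savez('/tmp/'+n,**{k:v for k,v in c.items() if k!='s'})
    hsv=cv2.cvtColor(c['pixels'],cv2.COLOR_RGB2HSV).astype(int)
    e=s['eef_pos']; d=np.linalg.norm(W[...,:2]-e[:2],axis=2)
    b=(hsv[...,0]>100)&(hsv[...,0]<130)&(hsv[...,1]>120)&(d<110)&(W[...,2]>e[2]-20)&(W[...,2]<e[2]+120)
    p=W[b]; print(n,'blue',len(p),np.percentile(p,[.5,50,99.5],axis=0).round(1).tolist(),rect(p[:,:2]))
E
python3 m3.py; python3 - <<'E'
from h import *
def rect(p):
    r=cv2.minAreaRect(p.astype(np.float32)); return np.round(r[0],1),np.round(r[1],1),round(r[2],1)
# cradle from the free view
for n in('scene','side'):
    c=dict(np.load('/tmp/%s.npz'%n));W=cloud(c)
    X,Y,Z=W[...,0],W[...,1],W[...,2]
    near=(X>420)&(X<680)&(Y>90)&(Y<350)
    hsv=cv2.cvtColor(c['pixels'],cv2.COLOR_RGB2HSV).astype(int); H,S,V=[hsv[...,i] for i in range(3)]
    def comp(nm,m,mn):
        k,l,st,ce=cv2.connectedComponentsWithStats((m&near).astype(np.uint8))
        for i in range(1,k):
            if st[i,4]>=mn: p=W[l==i]; print(n,nm,ce[i].round(),st[i,4],np.median(p,0).round(1),rect(p[:,:2]),p[:,2].max().round(1))
    m=near&(H>8)&(H<30)&(S>40)&(Z>5)&(Z<13); print(n,'board',rect(W[m][:,:2]))
    comp('dark',(V<60)&(Z>12),25)
    comp('brass',(H>15)&(H<30)&(S>140)&(Z>13),8)
    comp('rest>18',(Z>17)&(Z<25)&(V>90),15)
    comp('wall>27',(Z>27)&(V>90)&(Z<60),12)
    if n=='side': save(c,'cr.png',(270,140,400,260),5)
E
```

```text
18.7833 [ 614.12522647 -255.17348487  123.28706785] 0.5770342260309219 [-0.16050901 -0.23638476 -5.70087795]
scene blue 1703 [[621.8, -282.7, 181.3], [651.7, -260.4, 190.5], [677.8, -233.8, 193.5]] (array([ 649.3, -257.7]), array([48.6, 58.4]), 87.2)
side blue 1975 [[541.5, -283.5, 157.5], [591.3, -266.2, 187.1], [676.4, -230.0, 227.8]] (array([ 609.7, -258.7]), array([ 57.9, 135.7]), 86.1)
scene board (array([551.6, 219.5]), array([203.2, 200.1]), 84.1)
scene dark [402. 239.] 246 [643.5 245.6  46.9] (array([641.5, 253.3]), array([72.7, 10.3]), 84.5) 62.3
scene dark [344. 259.] 320 [546.8 157.4  15.8] (array([548. , 162.9]), array([39.2, 73.3]), 84.7) 19.5
scene brass [409. 223.] 21 [643.5 278.7  63.8] (array([644.1, 279.3]), array([13.4,  7.3]), 58.6) 67.3
scene brass [334. 247.] 125 [523.6 167.4  28.8] (array([516.3, 164.1]), array([32.6, 28.7]), 22.5) 57.7
scene brass [399. 236.] 28 [639.5 234.6  65. ] (array([639.3, 236.1]), array([14.3,  9. ]), 59.1) 68.1
scene brass [354. 257.] 112 [571.5 161.6  29.8] (array([569.8, 163.5]), array([18.4, 36.5]), 18.7) 61.7
scene brass [361. 267
[... 602 characters left out ...]
) 36.4
scene wall>27 [338. 220.] 34 [494.7 236.7  32.8] (array([495.5, 237.9]), array([ 8.3, 21. ]), 75.5) 36.9
scene wall>27 [397. 223.] 37 [615.2 290.2  32. ] (array([614.4, 290.9]), array([ 7.7, 20.8]), 78.5) 37.2
scene wall>27 [335. 243.] 95 [522.5 174.6  40.4] (array([521.9, 168.6]), array([34.7,  9.5]), 87.2) 59.4
scene wall>27 [394. 240.] 12 [631.1 225.2  59.1] (array([631.5, 227.6]), array([15.8,  3.1]), 89.3) 59.9
scene wall>27 [383. 243.] 38 [608.1 225.9  33. ] (array([608.1, 227. ]), array([ 6.1, 22.1]), 78.8) 35.4
scene wall>27 [354. 253.] 89 [570.7 171.4  42.6] (array([569.6, 163.5]), array([36.8,  8.2]), 84.8) 59.2
side board (array([544.4, 151.7]), array([ 68.5, 196.8]), 84.6)
```

View pics/cr.png

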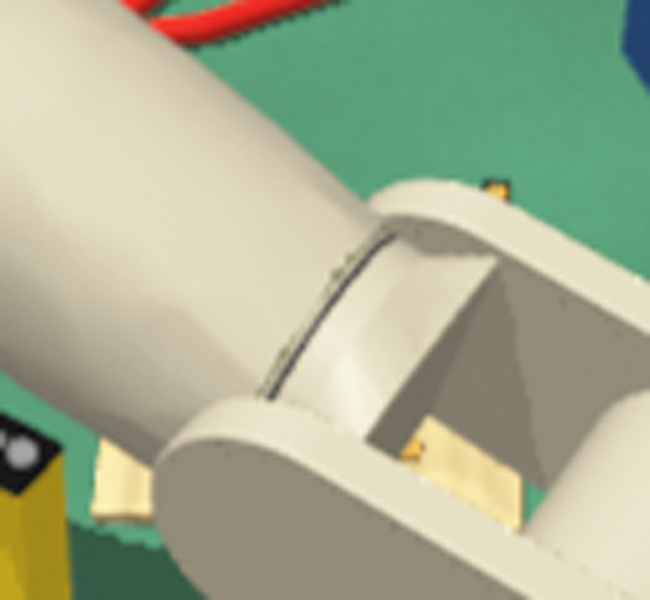

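Crop: the arm blocks the side view of the cradle, so I'm relying on the scene-view depth. The rests lie 114 mm apart at -5.1° (as they must), which puts the bay at (554.5, 263.6). I'll carry the cell over.

Emit:
servo_tool --commands '[[1, [-0.003, -0.015, 0], [0, 0, 0]], [1, [-0.005, -0.028, 0], [0, 0, 0]], [1, [-0.006, -0.036, 0], [0, 0, 0]], [1, [-0.006, -0.036, 0], [0, 0, 0]], [1, [-0.006, -0.036, 0], [0, 0, 0]], [1, [-0.006, -0.036, 0], [0, 0, 0]], [1, [-0.006, -0.036, 0], [0, 0, 0]], [1, [-0.006, -0.036, 0], [0, 0, 0]], [1, [-0.006, -0.036, 0], [0, 0, 0]], [1, [-0.006, -0.036, 0], [0, 0, 0]]]'

```text
time_s: 19.72
eef_pos: [574.2, 80.1, 121.5]
ee_rot: [0.0, 1.0, -0.026, -0.002]
force: [0.8, 0.3, -5.7]
grip_width: 0.577
grip_force: 49.1
```

Emit:
servo_tool --commands '[[1, [-0.006, -0.036, 0], [0, 0, 0.33]], [1, [-0.006, -0.036, 0], [0, 0, 0]], [1, [-0.006, -0.036, 0], [0, 0, 0]], [1, [-0.005, -0.034, 0], [0, 0, 0]], [1, [-0.004, -0.025, 0], [0, 0, 0]], [1, [-0.002, -0.012, 0], [0, 0, 0]], [1, [0, 0, 0], [0, 0, 0]], [1, [0, 0, 0], [0, 0, 0]]]'

```text
time_s: 20.38
eef_pos: [560.6, 258.7, 122.1]
ee_rot: [0.001, 0.999, -0.043, -0.001]
force: [0.1, 0.2, -4.5]
grip_width: 0.583
grip_force: 49.1
```

```bash
python3 m3.py; python3 -c "
from h import *
to(554.5,263.6,60,-95.1)"
```

```text
20.3833 [560.60433688 258.7029959  122.11595778] 0.5825482035860089 [ 0.13605581  0.18117616 -4.46314874]
scene blue 1259 [[492.7, 201.1, 161.5], [580.3, 242.8, 188.6], [624.7, 283.5, 228.3]] (array([558.3, 239.6]), array([ 88.4, 134.5]), 87.6)
side blue 1095 [[491.6, 222.2, 157.7], [543.4, 239.7, 187.3], [623.0, 282.7, 224.1]] (array([556.5, 238.4]), array([ 91.2, 134.1]), 85.9)
t 20.4833 shift now axes [-7.1 -5.3 62.9] goal axes [-7.2 -5.2 62.9] turn [0.01 0.01 0.01]
```

Emit:
servo_tool --commands '[[1, [-0.0065, -0.0053, 0], [0, 0, 0]], [1, [0, 0, 0.02], [0, 0, 0]], [1, [0, 0, 0.03], [0, 0, 0]], [1, [0, 0, 0.02], [0, 0, 0]], [1, [0, 0, 0.01], [0, 0, 0]], [1, [0, 0, 0], [0, 0, 0]], [1, [0, 0, 0], [0, 0, 0]]]'

```text
time_s: 21.07
eef_pos: [555.6, 264.8, 44.6]
ee_rot: [-0.0, 0.999, -0.044, 0.0]
force: [0.6, -0.3, -4.9]
grip_width: 0.58
grip_force: 48.9
```

```bash
cat > m4.py <<'E'
from h import *
s=sense(); print(s['time_s'],s['eef_pos'],s['force'])
o=np.array([554.5,263.6,21]); a=np.radians(-5.1); M=np.array([[np.cos(a),-np.sin(a),0],[np.sin(a),np.cos(a),0],[0,0,1]])
for n in('scene','side'):
    c=cam(n); W=cloud(c); np.savez('/tmp/'+n,**{k:v for k,v in c.items() if k!='s'})
    L=(W-o)@M   # bay frame
    hsv=cv2.cvtColor(c['pixels'],cv2.COLOR_RGB2HSV).astype(int)
    r=(abs(L[...,0])<95)&(abs(L[...,1])<50)&(L[...,2]>-5)&(L[...,2]<110)
    b=r&(hsv[...,0]>100)&(hsv[...,0]<130)&(hsv[...,1]>120)
    p=L[b]
    if len(p)>20: print(n,'blue',len(p),np.percentile(p,[1,50,99],axis=0).round(1).tolist())
    t=r&(hsv[...,1]<40)&(hsv[...,2]>140); p=L[t]
    if len(p)>3: print(n,'white',len(p),np.percentile(p,[1,50,99],axis=0).round(1).tolist())
    d=r&(hsv[...,2]<60)&(L[...,0]>60)
    p=L[d]
    if len(p)>3: print(n,'dark',len(p),np.percentile(p,[1,50,99],axis=0).round(1).tolist())
E
python3 m4.py
```

```text
21.0667 [555.63696084 264.81171035  44.62228286] [ 0.57268556 -0.30143726 -4.86327791]
scene blue 1028 [[-65.7, -25.3, 65.5], [23.4, -10.3, 90.2], [65.4, 22.9, 93.9]]
scene dark 348 [[64.6, -38.4, -4.0], [89.0, -9.4, 35.8], [92.5, 34.2, 92.2]]
side blue 1007 [[-66.7, -28.0, 61.6], [-14.6, -17.1, 89.2], [64.1, 23.0, 95.5]]
side white 9 [[-0.9, -28.0, 61.8], [71.7, -14.8, 79.1], [72.2, 16.2, 81.2]]
side dark 174 [[65.5, -40.6, -3.8], [83.0, -25.0, 37.4], [91.6, 19.0, 94.1]]
```

Emit:
servo_tool --commands '[[1, [0, -0.001, 0.02], [0, 0, 0]], [1, [0, 0, 0.018], [0, 0, 0]], [1, [0, 0, 0.01], [0, 0, 0]], [1, [0, 0, 0.005], [0, 0, 0]], [1, [0, 0, 0.002], [0, 0, 0]], [1, [0, 0, 0.001], [0, 0, 0]], [1, [0, 0, 0], [0, 0, 0]], [1, [0, 0, 0], [0, 0, 0]]]'

```text
time_s: 21.83
eef_pos: [555.9, 266.1, -11.2]
ee_rot: [-0.0, 0.999, -0.043, 0.001]
force: [-0.1, 0.6, -5.4]
grip_width: 0.583
grip_force: 48.9
```

```bash
python3 m4.py
```

```text
21.8333 [555.89963381 266.08822553 -11.18407403] [-0.12467644  0.61801546 -5.39318218]
scene blue 933 [[-64.3, -24.1, 10.4], [22.9, -7.9, 34.6], [65.4, 24.3, 38.4]]
scene dark 353 [[64.5, -38.4, -4.1], [88.4, -9.2, 29.5], [92.6, 33.9, 41.1]]
side blue 962 [[-67.0, -26.9, 5.1], [-14.0, -15.6, 32.7], [64.7, 24.6, 43.9]]
side white 7 [[72.6, -19.4, 13.9], [72.7, -13.0, 22.2], [73.2, 13.6, 24.5]]
side dark 168 [[64.7, -41.1, -2.0], [83.6, -28.4, 33.4], [91.7, 20.9, 43.0]]
```

Emit:
servo_tool --commands '[[1, [0, 0, 0.001], [0, 0, 0]], [1, [0, 0, 0.001], [0, 0, 0]], [1, [0, 0, 0.001], [0, 0, 0]], [1, [0, 0, 0], [0, 0, 0]], [1, [0, 0, 0], [0, 0, 0]]]'

```text
time_s: 22.35
eef_pos: [555.6, 266.1, -13.6]
ee_rot: [-0.0, 0.999, -0.043, 0.0]
force: [-3.9, -1.4, 6.8]
grip_width: 0.575
grip_force: 50.5
```

Emit:
servo_tool --commands '[[0, [0, 0, 0], [0, 0, 0]], [-0.4, [0, 0, 0], [0, 0, 0]], [-1, [0, 0, 0], [0, 0, 0]], [-1, [0, 0, 0], [0, 0, 0]], [-1, [0, 0, 0], [0, 0, 0]], [-1, [0, 0, -0.02], [0, 0, 0]], [-1, [0, 0, -0.03], [0, 0, 0]], [-1, [0, 0, -0.04], [0, 0, 0]], [-1, [0, 0, -0.02], [0, 0, 0]], [-1, [0, 0, 0], [0, 0, 0]]]' --squeeze 80

```text
time_s: 23.18
eef_pos: [557.8, 266.7, 100.3]
ee_rot: [-0.001, 0.999, -0.043, 0.004]
force: [1.1, 0.3, 0.5]
grip_width: 1.002
grip_force: 0.0
```

```bash
python3 m4.py; python3 -c "
from h import *
to(669.6,-11.3,60,-92.5);to(669.6,-11.3,60,-95.1)"
```

```text
23.1833 [557.7939296  266.70366861 100.26446352] [1.06904683 0.30537763 0.4934093 ]
scene blue 1370 [[-64.0, -24.0, 9.2], [1.6, -8.3, 32.1], [64.6, 24.2, 35.8]]
scene dark 347 [[64.4, -38.4, -3.7], [88.7, -8.3, 29.1], [92.7, 33.6, 41.3]]
side blue 1181 [[-67.0, -26.4, 2.3], [-2.2, -14.2, 30.5], [62.7, 24.5, 37.3]]
side white 9 [[72.7, -19.7, 13.7], [72.8, -11.0, 20.2], [73.2, 16.0, 22.7]]
side dark 173 [[64.8, -40.3, -4.0], [83.2, -24.1, 31.8], [92.0, 24.4, 41.3]]
t 23.2833 shift now axes [137.7 266.4  35.3] goal axes [126.  272.1  35.3] turn [-0.   -0.01 -0.41]
t 23.2833 shift now axes [137.7 266.4  35.3] goal axes [138.3 266.1  35.3] turn [-0.   -0.01  0.02]
```

Emit:
servo_tool --commands '[[-1, [0.008, 0.015, 0], [0, 0, 0]], [-1, [0.016, 0.031, 0], [0, 0, 0]], [-1, [0.018, 0.035, 0], [0, 0, 0]], [-1, [0.018, 0.035, 0], [0, 0, 0]], [-1, [0.018, 0.035, 0], [0, 0, 0]], [-1, [0.018, 0.035, 0], [0, 0, 0]], [-1, [0.018, 0.035, 0], [0, 0, 0]], [-1, [0.014, 0.027, 0], [0, 0, 0]], [-1, [0.009, 0.018, 0], [0, 0, -0.42]], [-1, [0, 0, 0], [0, 0, 0]]]'

```text
time_s: 24.12
eef_pos: [668.9, -15.1, 92.5]
ee_rot: [0.0, 1.0, -0.023, -0.001]
force: [-0.3, -0.6, -0.4]
grip_width: 0.996
grip_force: 0.0
```

Emit:
servo_tool --commands '[[-1, [0, 0, 0], [0, 0, 0]], [-1, [0, 0, 0], [0, 0, 0]]]'

```text
time_s: 24.28
eef_pos: [668.0, -9.9, 93.7]
ee_rot: [-0.0, 1.0, -0.021, -0.001]
force: [-0.4, 0.6, -0.3]
grip_width: 1.002
grip_force: 0.0
```

```bash
python3 - <<'E'
from h import *
to(669.6,-11.3,30,-92.5)
c=cam('wrist'); save(c,'w2.png',(200,60,440,260),3)
np.savez('/tmp/wrist',**{k:v for k,v in c.items() if k!='s'},p=c['s']['eef_pos'],q=c['s']['ee_rot'])
# fisheye depth -> world
v,u=np.mgrid[:480,:640]; dx=(u-c['cx'])/c['fx']; dy=(v-c['cy'])/c['fy']; th=np.hypot(dx,dy)+1e-9
d=np.dstack([np.tan(th)*dx/th,np.tan(th)*dy/th,np.ones_like(th)])*c['z_map'][...,None]
T=np.array(c['T_tool_cam']); P=d@T[:3,:3].T+T[:3,3]
q=c['s']['ee_rot']; W=R.from_quat([q[1],q[2],q[3],q[0]]).apply(P.reshape(-1,3)).reshape(P.shape)+c['s']['eef_pos']
def rect(p):
    r=cv2.minAreaRect(p.astype(np.float32)); return np.round(r[0],1),np.round(r[1],1),round(r[2],1)
g=(abs(W[...,0]-430)<3000)&(c['z_map']>0)&(v<200)
hsv=cv2.cvtColor(c['pixels'],cv2.COLOR_RGB2HSV).astype(int)
near=(abs(W[...,0]-670)<60)&(abs(W[...,1]+11)<50)&g
gr=near&(abs(hsv[...,0]-75)<15)&(hsv[...,1]>80); print('bench z',np.median(W[gr],0))
f=near&(hsv[...,1]<45)&(hsv[...,2]>110)
f=cv2.morphologyEx(f.astype(np.uint8),cv2.MORPH_OPEN,np.ones((3,3)))>0
vv,uu=np.nonzero(f); print('fuse',f.sum(),uu.min(),uu.max(),vv.min(),vv.max(),np.median(W[f],0),rect(W[f][:,:2]),W[f][:,2].max())
E
```

```text
t 24.2833 shift now axes [ 1.8  1.4 63.7] goal axes [ 1.6  1.3 63.7] turn [-0.01  0.02  0.01]
bench z [ 7.14620150e+02 -1.32474003e+01  1.47524105e-01]Traceback (most recent call last):
  File "<stdin>", line 18, in <module>
    return umr_minimum(a, axis, None, out, keepdims, initial, where)
ValueError: zero-size array to reduction operation minimum which has no identity
```

View pics/w2.png

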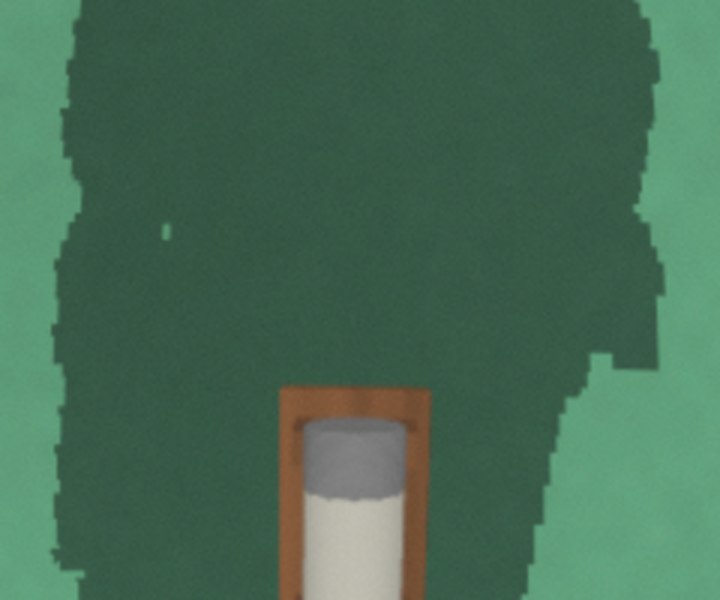

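Wrist crop: the fuse on its rest at crop (355,500), with its axis straight along the tool's x. Now to measure it there.

```bash
cat >> h.py <<'E'
def wcloud(c,p,q):
    v,u=np.mgrid[:480,:640]; dx=(u-c['cx'])/c['fx']; dy=(v-c['cy'])/c['fy']; th=np.hypot(dx,dy)+1e-9
    d=np.dstack([np.tan(th)*dx/th,np.tan(th)*dy/th,np.ones_like(th)])*c['z_map'][...,None]
    T=np.array(c['T_tool_cam']); P=d@T[:3,:3].T+T[:3,3]
    return R.from_quat([q[1],q[2],q[3],q[0]]).apply(P.reshape(-1,3)).reshape(P.shape)+p
E
python3 - <<'E'
from h import *
c=dict(np.load('/tmp/wrist.npz')); W=wcloud(c,c['p'],c['q'])
v,u=np.mgrid[:480,:640]
m=(W[...,2]>30)&(W[...,2]<50)&(abs(W[...,0]-670)<50)&(abs(W[...,1]+11)<30)&(u>270)&(u<370)
p=W[m]; r=cv2.minAreaRect(p[:,:2].astype(np.float32)); print(m.sum(),r,p[:,2].max(),p.min(0),p.max(0), v[m].min(),v[m].max())
# tips
m=(u>150)&(u<490)&(v>230)&(W[...,2]>60)
for lo in range(110,200,10):
    k=m&(W[...,2]>lo)&(W[...,2]<lo+10); 
    if k.sum()>5: print(lo,k.sum(),np.percentile(W[k],[2,98],axis=0).round().tolist())
E
```

```text
2921 ((670.8215942382812, -9.011947631835938), (21.490238189697266, 58.201602935791016), 86.9128189086914) 45.615102798849726 [641.7511778  -20.87024821  30.64494733] [700.26630884   3.21967603  45.6151028 ] 201 290
130 94 [[659.0, -53.0, 138.0], [679.0, 34.0, 140.0]]
140 1169 [[658.0, -64.0, 140.0], [682.0, 44.0, 150.0]]
150 1676 [[658.0, -65.0, 150.0], [682.0, 45.0, 160.0]]
160 1884 [[659.0, -65.0, 160.0], [682.0, 45.0, 170.0]]
170 1400 [[669.0, -59.0, 170.0], [683.0, 39.0, 179.0]]
180 986 [[662.0, -60.0, 180.0], [684.0, 38.0, 190.0]]
190 1649 [[658.0, -60.0, 190.0], [688.0, 39.0, 200.0]]
```

Emit:
servo_tool --commands '[[-1, [0.001, -0.0008, 0.02], [0, 0, 0]], [-1, [0, 0, 0.03], [0, 0, 0]], [-1, [0, 0, 0.03], [0, 0, 0]], [-1, [0, 0, 0.018], [0, 0, 0]], [-1, [0, 0, 0.009], [0, 0, 0]], [-1, [0, 0, 0], [0, 0, 0]], [-1, [0, 0, 0], [0, 0, 0]]]'

```text
time_s: 24.92
eef_pos: [670.1, -9.6, -11.2]
ee_rot: [0.0, 1.0, -0.021, 0.0]
force: [0.6, -0.2, 0.8]
grip_width: 1.006
grip_force: 0.0
```

Emit:
servo_tool --commands '[[1, [0, 0, 0], [0, 0, 0]], [1, [0, 0, 0], [0, 0, 0]], [1, [0, 0, 0], [0, 0, 0]], [1, [0, 0, 0], [0, 0, 0]], [1, [0, 0, 0], [0, 0, 0]], [1, [0, 0, 0], [0, 0, 0]], [1, [0, 0, 0], [0, 0, 0]], [1, [0, 0, 0], [0, 0, 0]]]'

```text
time_s: 25.58
eef_pos: [670.2, -10.2, -11.5]
ee_rot: [0.0, 1.0, -0.021, 0.001]
force: [0.2, -0.5, 4.1]
grip_width: 0.232
grip_force: 78.2
```

Emit:
servo_tool --commands '[[1, [0, 0, -0.01], [0, 0, 0]], [1, [0, 0, -0.03], [0, 0, 0]], [1, [0, 0, -0.04], [0, 0, 0]], [1, [0, 0, -0.03], [0, 0, 0]], [1, [0, 0, 0], [0, 0, 0]]]'

```text
time_s: 26.0
eef_pos: [672.6, -10.6, 105.6]
ee_rot: [0.001, 1.0, -0.021, 0.006]
force: [0.4, -0.5, -0.1]
grip_width: 0.224
grip_force: 78.2
```

```bash
python3 - <<'E'
from h import *
s=sense();print(s['grip_width'],s['force'])
c=cam('wrist'); W=wcloud(c,np.zeros(3),np.array([1,0,0,0.])) # tool frame
hsv=cv2.cvtColor(c['pixels'],cv2.COLOR_RGB2HSV).astype(int); v,u=np.mgrid[:480,:640]
m=(hsv[...,1]<45)&(hsv[...,2]>85)&(abs(W[...,0])<45)&(abs(W[...,1])<14)&(W[...,2]>-60)&(W[...,2]<-25)&(c['z_map']>0)
print(m.sum(),np.percentile(W[m],[1,50,99],axis=0).round(1).tolist())
f=m&(W[...,0]>12);print(f.sum(),np.percentile(W[f],[1,50,99],axis=0).round(1).tolist())
c=cam('side');Wd=cloud(c)-s['eef_pos'];m=(abs(Wd[...,0])<45)&(abs(Wd[...,1])<16)&(Wd[...,2]>20)&(Wd[...,2]<60)&(c['pixels'].min(2)>90);p=Wd[m]
print('side',np.percentile(p,[1,50,99],axis=0).round(1).tolist())
a=np.radians(-5.1); b=np.array([554.5,263.6]); clip=np.array([545.8,166.0]); print('clip')
to(*clip,93,-95.1); to(*clip,93,-92.4)
E
```

```text
0.22424273415823487 [ 0.38749995 -0.47547891 -0.13648472]
8197 [[-26.8, -12.9, -56.5], [10.1, -0.6, -53.7], [30.1, 12.9, -37.9]]
3622 [[12.1, -13.0, -56.5], [23.2, -0.6, -53.0], [30.2, 12.8, -37.0]]
side [[-31.0, -15.2, 28.1], [-18.0, -7.5, 46.1], [26.0, 7.4, 54.1]]
clip
t 26.1 shift now axes [-131.6 -170.7    5.7] goal axes [-139.4 -164.5    6. ] turn [ 0.   -0.02  0.44]
t 26.1 shift now axes [-131.6 -170.7    5.7] goal axes [-131.5 -170.8    6. ] turn [ 0.   -0.02 -0.01]
```

Emit:
servo_tool --commands '[[1, [-0.01, -0.009, 0], [0, 0, 0]], [1, [-0.02, -0.018, 0], [0, 0, 0]], [1, [-0.025, -0.022, 0], [0, 0, 0]], [1, [-0.025, -0.022, 0], [0, 0, 0]], [1, [-0.025, -0.022, 0], [0, 0, 0.44]], [1, [-0.025, -0.022, 0], [0, 0, 0]], [1, [-0.025, -0.022, 0], [0, 0, 0]], [1, [-0.022, -0.019, 0], [0, 0, 0]], [1, [-0.014, -0.014, 0], [0, 0, 0]], [1, [0, 0, 0], [0, 0, 0]]]'

```text
time_s: 26.93
eef_pos: [486.6, 173.9, 96.5]
ee_rot: [0.0, 0.999, -0.043, -0.002]
force: [-0.6, 0.0, -1.0]
grip_width: 0.229
grip_force: 78.3
```

Emit:
servo_tool --commands '[[1, [0, 0, 0], [0, 0, 0]], [1, [0, 0, 0], [0, 0, 0]], [1, [0, 0, 0], [0, 0, 0]]]'

```text
time_s: 27.18
eef_pos: [490.3, 170.9, 97.3]
ee_rot: [0.0, 0.999, -0.045, -0.001]
force: [-0.2, 0.7, -0.2]
grip_width: 0.231
grip_force: 78.3
```

```bash
cat > m5.py <<'E'
from h import *
c=cam('wrist'); s=c['s']; W=wcloud(c,s['eef_pos'],s['ee_rot']); save(c,'w3.png')
hsv=cv2.cvtColor(c['pixels'],cv2.COLOR_RGB2HSV).astype(int)
a=np.radians(-5.1); M=np.array([[np.cos(a),-np.sin(a),0],[np.sin(a),np.cos(a),0],[0,0,1]])
L=(W-np.array([545.8,166,39]))@M
print(s['time_s'],s['eef_pos'],'eef in clip frame',((s['eef_pos']-np.array([545.8,166,39]))@M).round(1))
br=(hsv[...,0]>12)&(hsv[...,0]<35)&(hsv[...,1]>120)&(L[...,2]>4)&(L[...,2]<30)&(abs(L[...,0])<50)&(abs(L[...,1])<35)
k,l,st,ce=cv2.connectedComponentsWithStats(br.astype(np.uint8))
for i in range(1,k):
    if st[i,4]>15: p=L[l==i]; print(ce[i].round(),st[i,4],np.percentile(p,[3,50,97],axis=0).round(1).tolist())
bd=(hsv[...,2]<70)&(abs(L[...,2]+23)<8)&(abs(L[...,0])<60)&(abs(L[...,1])<40)
p=L[bd]; print('base',len(p), cv2.minAreaRect(p[:,:2].astype(np.float32)) if len(p)>9 else '')
E
python3 m5.py
```

```text
27.1833 [490.33704219 170.85231488  97.27459277] eef in clip frame [-55.7  -0.1  58.3]
[296. 123.] 243 [[21.2, 8.7, 8.5], [25.1, 13.1, 14.6], [28.9, 17.7, 20.8]]
[342. 123.] 237 [[21.1, -18.1, 8.6], [24.9, -13.6, 15.4], [28.8, -9.3, 20.6]]
[296. 203.] 244 [[-26.6, 9.5, 6.6], [-22.5, 13.6, 14.9], [-18.6, 17.9, 20.7]]
[341. 203.] 237 [[-26.5, -17.6, 7.1], [-22.5, -13.4, 14.1], [-18.7, -9.3, 20.9]]
base 5194 ((1.1066169738769531, -0.14580535888671875), (43.30148696899414, 79.359130859375), 89.93815612792969)
```

Emit:
servo_tool --commands '[[1, [0.015, 0, 0], [0, 0, 0]], [1, [0.022, 0, 0], [0, 0, 0]], [1, [0.013, 0, 0.01], [0, 0, 0]], [1, [0.006, 0, 0.02], [0, 0, 0]], [1, [0, 0, 0.02], [0, 0, 0]], [1, [0, 0, 0.012], [0, 0, 0]], [1, [0, 0, 0], [0, 0, 0]], [1, [0, 0, 0], [0, 0, 0]], [1, [0, 0, 0], [0, 0, 0]]]'

```text
time_s: 27.98
eef_pos: [546.5, 166.4, 36.8]
ee_rot: [-0.0, 0.999, -0.045, 0.001]
force: [-0.4, 0.6, -0.7]
grip_width: 0.226
grip_force: 78.3
```

```bash
python3 m5.py | head -1; python3 - <<'E'
from h import *
a=np.radians(-5.1); M=np.array([[np.cos(a),-np.sin(a),0],[np.sin(a),np.cos(a),0],[0,0,1]])
for n in('side','scene'):
    c=cam(n);L=(cloud(c)-np.array([545.8,166,39]))@M
    hsv=cv2.cvtColor(c['pixels'],cv2.COLOR_RGB2HSV).astype(int)
    for nm,m in(('fuse',(hsv[...,1]<45)&(hsv[...,2]>90)&(L[...,2]>20)&(L[...,2]<60)),('brass',(hsv[...,0]>12)&(hsv[...,0]<35)&(hsv[...,1]>120)&(L[...,2]>8)&(L[...,2]<26))):
        p=L[m&(abs(L[...,0])<42)&(abs(L[...,1])<22)]
        if len(p)>5: print(n,nm,len(p),np.percentile(p,[2,50,98],axis=0).round(1).tolist())
E
```

```text
27.9833 [546.50388634 166.37175694  36.76489335] eef in clip frame [ 0.7  0.4 -2.2]
side fuse 149 [[-27.4, -18.9, 35.8], [9.3, -6.7, 48.6], [29.0, 7.3, 55.5]]
side brass 31 [[-26.7, -18.7, 8.4], [21.1, -13.5, 11.2], [26.9, 12.6, 21.4]]
scene fuse 136 [[7.3, -15.2, 37.4], [18.0, -5.2, 50.8], [29.2, 7.1, 55.5]]
scene brass 31 [[-25.6, -19.3, 8.2], [23.2, -13.9, 12.7], [28.0, 13.0, 22.3]]
```

Emit:
servo_tool --commands '[[1, [0, 0.0004, 0.008], [0, 0, 0]], [1, [0, 0, 0.006], [0, 0, 0]], [1, [0, 0, 0.004], [0, 0, 0]], [1, [0, 0, 0.004], [0, 0, 0]], [1, [0, 0, 0.004], [0, 0, 0]], [1, [0, 0, 0.004], [0, 0, 0]], [1, [0, 0, 0.003], [0, 0, 0]], [1, [0, 0, 0], [0, 0, 0]]]'

```text
time_s: 28.8
eef_pos: [546.9, 165.8, 3.2]
ee_rot: [0.0, 0.999, -0.044, 0.001]
force: [3.2, -3.0, 1.9]
grip_width: 0.232
grip_force: 78.5
```

Emit:
servo_tool --commands '[[1, [0, 0, 0.003], [0, 0, 0]], [1, [0, 0, 0.002], [0, 0, 0]], [1, [0, 0, 0.002], [0, 0, 0]], [1, [0, 0, 0.001], [0, 0, 0]], [1, [0, 0, 0], [0, 0, 0]], [1, [0, 0, 0], [0, 0, 0]]]'

```text
time_s: 29.3
eef_pos: [545.6, 166.1, -5.4]
ee_rot: [0.0, 0.999, -0.044, -0.0]
force: [-0.0, -2.7, 0.3]
grip_width: 0.226
grip_force: 78.4
```

Emit:
servo_tool --commands '[[1, [0, 0, 0.001], [0, 0, 0]], [1, [0, 0, 0.001], [0, 0, 0]], [1, [0, 0, 0.001], [0, 0, 0]], [1, [0, 0, 0], [0, 0, 0]], [1, [0, 0, 0], [0, 0, 0]]]'

```text
time_s: 29.72
eef_pos: [545.8, 166.2, -5.8]
ee_rot: [0.0, 0.999, -0.044, 0.0]
force: [-10.8, -4.8, 24.9]
grip_width: 0.23
grip_force: 81.2
```

Emit:
servo_tool --commands '[[1, [0, 0, -0.002], [0, 0, 0]], [0.2, [0, 0, 0], [0, 0, 0]], [-0.2, [0, 0, 0], [0, 0, 0]], [-0.6, [0, 0, 0], [0, 0, 0]], [-0.6, [0, 0, 0], [0, 0, 0]], [-0.6, [0, 0, 0], [0, 0, 0]], [-0.6, [0, 0, -0.01], [0, 0, 0]], [-0.6, [0, 0, -0.03], [0, 0, 0]], [-0.6, [0, 0, -0.04], [0, 0, 0]], [-0.6, [0, 0, -0.03], [0, 0, 0]]]'

```text
time_s: 30.55
eef_pos: [546.1, 166.3, 107.1]
ee_rot: [-0.0, 0.999, -0.044, 0.001]
force: [-0.1, 0.3, 1.0]
grip_width: 0.797
grip_force: 0.0
```

Emit:
servo_tool --commands '[[-0.6, [-0.03, 0, -0.02], [0, 0, 0]], [-0.6, [-0.04, 0, 0], [0, 0, 0]], [-0.6, [-0.03, 0, 0], [0, 0, 0]], [-0.6, [0, 0, 0], [0, 0, 0]], [-0.6, [0, 0, 0], [0, 0, 0]], [-0.6, [0, 0, 0], [0, 0, 0]]]'

```text
time_s: 31.05
eef_pos: [446.9, 175.1, 124.7]
ee_rot: [-0.0, 0.999, -0.044, 0.001]
force: [-0.6, 0.6, 0.1]
grip_width: 0.799
grip_force: 0.0
```

```bash
python3 m5.py; python3 m4.py; python3 - <<'E'
from h import *
c=cam('wrist'); s=c['s']; W=wcloud(c,s['eef_pos'],s['ee_rot'])
a=np.radians(-5.1); M=np.array([[np.cos(a),-np.sin(a),0],[np.sin(a),np.cos(a),0],[0,0,1]])
L=(W-np.array([545.8,166,39]))@M; hsv=cv2.cvtColor(c['pixels'],cv2.COLOR_RGB2HSV).astype(int)
m=(hsv[...,1]<60)&(hsv[...,2]>90)&(L[...,2]>-8)&(L[...,2]<40)&(abs(L[...,0])<42)&(abs(L[...,1])<14)
p=L[m];print('fuse',len(p),np.percentile(p,[1,50,99],axis=0).round(1).tolist())
for lo,hi in((-28,-15),(15,28)):
    q=p[(p[:,0]>lo)&(p[:,0]<hi)];print(len(q),'top z',np.percentile(q[:,2],95).round(1))
E
```

```text
31.05 [446.94882174 175.13378077 124.65859392] eef in clip frame [-99.3   0.3  85.7]
[298.  61.] 189 [[21.1, 9.5, 6.7], [24.7, 13.8, 14.7], [28.9, 18.0, 20.8]]
[341.  61.] 192 [[21.1, -18.3, 7.5], [24.5, -14.0, 15.2], [28.7, -9.7, 21.1]]
[298. 132.] 166 [[-26.4, 9.5, 9.4], [-22.8, 13.8, 15.0], [-19.2, 17.5, 20.6]]
[341. 132.] 166 [[-26.4, -17.6, 9.3], [-23.0, -14.0, 15.6], [-19.2, -9.7, 21.0]]
base 2379 ((1.2109298706054688, -0.47381019592285156), (43.4996452331543, 79.19161987304688), 89.84479522705078)
31.1 [447.15726574 175.04198428 124.34959118] [ 0.38178715 -0.15209323 -0.86991978]
scene blue 1391 [[-64.6, -24.0, 8.6], [2.6, -7.6, 32.1], [64.6, 25.5, 35.7]]
scene white 8 [[-59.8, -25.2, 19.0], [72.3, -14.0, 23.1], [78.7, 7.2, 38.0]]
scene dark 270 [[65.5, -38.2, -3.0], [89.9, -11.4, 26.5], [92.5, 29.5, 40.8]]
side blue 1193 [[-67.0, -26.1, 1.7], [-1.7, -13.6, 30.6], [62.7, 25.1, 36.8]]
side white 11 [[-55.8, -23.9, 13.5], [72.8, -7.7, 20.0], [73.2, 21.3, 32.4]]
side dark 147 [[65.5, -40.8, -3.7], [84.0, -31.1, 30.6], [91.7, 18.2, 41.6]]
fuse 2531 [[-27.8, -10.9, 2.3], [0.2, -0.0, 9.6], [28.8, 10.1, 12.2]]
559 top z 11.6
542 top z 11.7
```

View pics/w3.png

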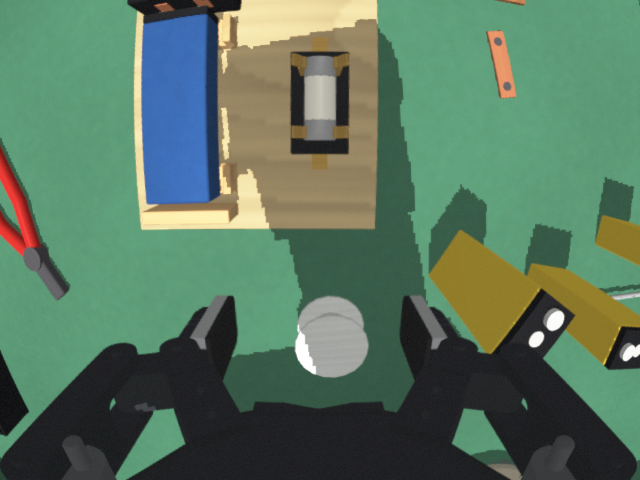

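The cell lies in the bay at (180,105), terminals towards the black block. The fuse sits level between the clips at (320,97), with the top of both ends at 11.6–11.7 mm (11 mm means fully home). The bystanders look undisturbed and the gripper is clear, so I'm handing in.

```bash
python3 -c "
from rig import *
print(finish_job())"
```

```text
the job is handed in; nothing more can be done
None
```

The job is handed in at about 31 s: the cell was tipped over the stop and laid in the bay with its terminals towards the contact block, then the fuse was pressed home in both clips, level to within 0.1 mm; no verdict was returned.

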